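# Hang the desk pots on the rail and bolt the gate

## Robot

A 6-joint arm with a two-finger parallel gripper is mounted at the origin on the work surface. World frame = base frame: x ahead of the robot, y to its left, z up, the work surface at z = 0. Lengths are in m, angles in degrees, forces in N, time in s.
With the tool pointing down it reaches from about 0.375 to 0.9 m from the base axis. Payload 3.1 kg.
Tool frame: the origin (TCP) lies at the very end of the fingers, on their centre line; the grasp point (between the pads) lies 19 mm behind it; z points along the fingers, y is the direction in which the jaws open and shut (so a half turn about z gives the same grasp; the last joint's range is limited). The gripper opens to 87 mm and grips with 3 to 60 N. Pads are 19 mm wide; open, the fingers measure 117 mm over their backs; the gripper's body (75 mm by 190 mm) begins 51 mm behind the grasp point.
Start: joints at [55.376, 30.224, 82.088, -0, 67.689, -10.227], TCP at [0.258, 0.569, 0.223] pointing down, gripper open.
Joint ranges: [-176.69, 176.69], [-43.24, 126.21], [12.49, 139.97], [-82, 262], [0, 151.66], [-163.58, 163.58]. Speed limits (degrees/s): [159.86, 159.86, 180, 180, 180, 180].

## Interface

Orientations are given as a 3x3 rotation matrix whose columns are the frame's x, y, z axes.
In Python, from rig import readout, capture, camera_model, bot, spot_in, regions_of gives the robot as it stands.
- The arm moves only by the tool send_rows, never from a script. Its argument "moves" is a list that holds one entry, the list of rows, each a list of 7 numbers: the turn, a rotation vector about the tool's x, y, z in degrees, then the shift along the tool's x, y, z in cm, then the opening, from -1 (shut) to 1 (fully open). A call has exactly 5 rows; each row shifts and turns the commanded pose from where the row before left it, along the tool's axes as they then stand; what a row does not reach is not made up. A row lasts 1/10 s, in which the tool goes at most 50 mm and 8.59 degrees, less where a joint would pass 70% of its speed; a pose out of reach is approached as far as the arm can. A call with a gripper value outside its range is refused whole. The fingers move at their own pace and stop on an object; the grip force is fixed at half the most. Time passes only in rows, so rows that do not move let the fingers close, or fill a call up. It gives the time, the measured TCP pose, the force and the opening at its end, in the units of the state.
- readout.read_state(): the state, without advancing time (a new reading comes with each control period).
- capture(name): name is "scene" or "top"; returns the picture (384x512x3 uint8, blue, green, red); there is no depth.
- camera_model(name): a dict with "camera_matrix" (3x3 intrinsics, pixels), "k1" (the pictures are not rectified: a ray, as slopes to the right and down, at radius r is drawn at 1 + k1 r^2 times it, then the intrinsics apply), "pose" (4x4, takes a point from camera to world coordinates). Camera axes: x right, y up, looking along -z (the intrinsics and any distortion apply to the point x, -y, -z); pixel columns grow to the right and rows downward; lengths in m; the calibration is good to about 2 mm. A picture is of the moment at which its call begins. camera_model takes no time and is no camera call.
- bot.hand_in(): hands the job in, once; it reports no verdict.
Trained networks look in the newest picture that a camera, given by its name, has taken for a name from the list of things; names that differ only in an ending like _2 or _b are one class to them, and where a whole thing is asked for, a point or a joint stands for the part that bears it (a point fixed in the world has none). Each returns a list of dicts, best first, with "p" (0 to 1); they miss things now and then, are a little off and sometimes report something else, mostly with a low value. They report only what shows in the picture. A call takes as long as a camera call. They do not tell look-alikes from the thing itself.
- spot_in(camera, thing): "location" ([x, y, z] in m, in world coordinates, good to about 4 mm: the middle of the surface that is visible of it).
- regions_of(camera, thing): "mask" (384x512 bool, what is visible of it).
The state is a dict: "time_s": time; "joint_positions": joint angles; "qvel": joint speeds; "tau": joint torques, N m; "position": TCP position; "tcp_rot": TCP orientation; "force": force on the tool from outside, world axes, zero at the start; "moment": the same for the moment, N m; "opening": opening from 0.0 (shut) to 1.0 (fully open).
Only numpy, scipy, OpenCV 4.12 (cv2) and the standard library are available. Lean on these libraries where they do the work, as an engineer would, in place of code of your own. Each camera call takes 0.05 s, during which the arm holds its last target. There are 200 camera calls.

## Task

Tidy the desk's hanging pots away on the rail: lift the orange bolt over its yellow bump and draw it fully open, hook every pot that is on the desk onto the open stretch of rail, and slide each along under the overhang until it is wholly past the red mark. Then lift the bolt back over its bump and push it fully shut so that it drops down behind the bump with all the pots locked in, and leave the other things on the desk alone.

Things in the scene. Friction and masses are not known exactly. Their poses are not given: they have to be found in the camera images.
- rack: White plastic desk rail unit, fixed. Origin on the desk straight under the rail's axis; y runs along the rail from the open loading stretch (-y) to the parking stretch (+y), x points away from the robot's side, z up. In mm in this frame: steel rail, diameter 12, at x = 0 from y -165 to 175, top at z = 130. Base slab 8 thick (x -35 to 55) with a rear rim 30 tall at x 45 to 51.
- load (a point): Point on the rail's top (z = 130 mm) at y = -105 in the rack's frame, in the middle of the open loading stretch (y -165 to -52), where pots are hooked on. The -y end plate (y -171 to -165, x -12 to 51) is 130 tall; a post 147 tall stands behind the rail at x 45 to 51, y -52 to -40. Axes as the rack.
- mark (a point): Point on the rail's top at the red mark, a 5 mm red stripe across the overhang and the base slab at y = -26 mm in the rack's frame, just past the gate (y = -40). Axes as the rack.
- rail_end (a point): Point on the rail's top at the +y end plate (y = 175 mm in the rack's frame), the end stop for the pots. From y = -52 to here a flat white overhang (x 2 to 51, z 142 to 147 mm) covers the rail: no pot can be hooked on or lifted off there, but hung pots slide under it with 6 mm to spare, grip tabs passing in front of it. Axes as the rack.
- gate (a joint): Travel of the orange bolt, m: 0 = shut (bolt reaches to x = -9 mm in the rack's frame at z 118 to 130 and blocks hung pots at y = -40), 0.045 = fully open, drawn to the rack's -x. Drag about 1.5 N; stays where left. It lies on a grey housing in front of the rail (x -118 to -46, y -56 to -24, top z = 100).
- bolt (a joint): Lift of the orange bolt, m: 0 = down, at most 0.016; spring and weight press it down with 2 to 3.5 N. A yellow bump 10 mm high (x -78 to -68 mm in the rack's frame) blocks the bolt's foot (x -66 to -58 when shut, 45 less when open). To pass, either way, the bolt must be lifted over 10 mm and kept up until it has travelled past the bump, then lowered.
- bolt_grip (a point): Grasp point on the bolt's upright orange grip plate: 24 mm long in the rack's x, 12 mm thick in y, z 130 to 180 mm when down. This point is on its middle line, 15 mm below its top (x = -68, y = -40, z = 165 when shut and down) and moves with the bolt. Axes as the rack.
- pot_blue_grip (a point): Middle of the blue hanging pot's grip tab (10 mm thick in x, 24 wide in y, 101 to 157 above the underside, with a cap 16 thick on top). Pot (may be absent): about 0.2 kg, weighted foot, 163 tall, upright at the start; box 60 (x) by 42 (y) by 45. This point is 143 above the underside, 14 to -x of the hook point. z up, x from stem to lip.
- pot_blue_hook (a point): Blue pot's hook point: underside of its hook bar (6 mm thick), over the pot's centre, 95 above its underside, 50 above its rim; rests on the rail's top when hung. Stem at 11 mm to -x, lip at 11 mm to +x hanging 14 down. It goes on from the rack's -x side, pot axes as the rack's, lip above the rail, then is lowered.
- pot_green_grip (a point): Middle of the green hanging pot's grip tab (10 mm thick in x, 24 wide in y, 101 to 157 above the underside, with a cap 16 thick on top). Pot (may be absent): about 0.2 kg, weighted foot, 163 tall, upright at the start; box 60 (x) by 42 (y) by 45. This point is 143 above the underside, 14 to -x of the hook point. z up, x from stem to lip.
- pot_green_hook (a point): Green pot's hook point: underside of its hook bar (6 mm thick), over the pot's centre, 95 above its underside, 50 above its rim; rests on the rail's top when hung. Stem at 11 mm to -x, lip at 11 mm to +x hanging 14 down. It goes on from the rack's -x side, pot axes as the rack's, lip above the rail, then is lowered.
- pot_yellow_grip (a point): Middle of the yellow hanging pot's grip tab (10 mm thick in x, 24 wide in y, 101 to 157 above the underside, with a cap 16 thick on top). Pot (may be absent): about 0.2 kg, weighted foot, 163 tall, upright at the start; box 60 (x) by 42 (y) by 45. This point is 143 above the underside, 14 to -x of the hook point. z up, x from stem to lip.
- pot_yellow_hook (a point): Yellow pot's hook point: underside of its hook bar (6 mm thick), over the pot's centre, 95 above its underside, 50 above its rim; rests on the rail's top when hung. Stem at 11 mm to -x, lip at 11 mm to +x hanging 14 down. It goes on from the rack's -x side, pot axes as the rack's, lip above the rail, then is lowered.
- pot_grey_grip (a point): Middle of the grey hanging pot's grip tab (10 mm thick in x, 24 wide in y, 101 to 157 above the underside, with a cap 16 thick on top). Pot (may be absent): about 0.2 kg, weighted foot, 163 tall, upright at the start; box 60 (x) by 42 (y) by 45. This point is 143 above the underside, 14 to -x of the hook point. z up, x from stem to lip.
- pot_grey_hook (a point): Grey pot's hook point: underside of its hook bar (6 mm thick), over the pot's centre, 95 above its underside, 50 above its rim; rests on the rail's top when hung. Stem at 11 mm to -x, lip at 11 mm to +x hanging 14 down. It goes on from the rack's -x side, pot axes as the rack's, lip above the rail, then is lowered.
- puzzle: Bystander, to be left alone: wooden cube puzzle, 54 mm. Origin at the centre of its underside.
- mug: Bystander, to be left alone: white mug, 90 mm tall, 76 mm across. Origin at the centre of its underside.
- eraser: Bystander, to be left alone: eraser in a blue sleeve, 45 x 22 x 14 mm. Origin at the centre of its underside.
- notes: Bystander, to be left alone: block of yellow note paper, 76 x 76 x 25 mm. Origin at the centre of its underside.
- tape: Bystander, to be left alone: clear tape roll lying flat, 52 mm across, 19 mm tall. Origin at the centre of its underside.
Not all that is in view belongs to the job. Of the things that look like the part that bears pot_blue_grip, the smallest one is meant. Leave any pink look-alike of the part that bears pot_yellow_grip alone.

How it is judged:
By the outcome, as a careful person would: the job done as asked, in the order asked, and still so for the second after the job is handed in, with the robot touching nothing.
Of pot_blue, pot_green, pot_yellow, pot_grey only 3 to 4 are there at a start; the rules pass over those that are not, and their reading is None.
At some moment in a run one of pot_blue, pot_green, pot_yellow, pot_grey may be knocked a few centimetres aside while the robot is not near it.
It also fails if it takes over 210 s, if anything falls off the work surface, if the arm or the gripper's body presses on something with over 40 N, if the wrist force passes 120 N, or if a joint passes its speed limit or range.

## Working session

There is one attempt and no reset: what is moved stays moved. The work goes in short steps, Python scripts to look and compute and a tool call to move; the robot and the scene stay as the last step left them, time stands still between calls to the robot, and variables do not carry over. Pictures are saved under pics/ and viewed, about 12 in all and at most 16, crops included, and the job is handed in when it is done.

Besides the shell and the picture viewer there is one more tool, called after "Emit:" by a JSON object that holds its "op" and its "data". send_rows: Moves the arm, as the interface text tells. Its arguments: {"type":"object","properties":{"moves":{"type":"array","items":{"type":"array","items":{"type":"array","items":{"type":"number"}}}}},"required":["moves"]}

```bash
ls; mkdir -p pics; cat > h.py <<'E'
import numpy as np, cv2
from rig import readout, capture, camera_model, bot, spot_in, regions_of
def save(cam,name,crop=None,s=1.5):
    im=capture(cam)
    o=im if crop is None else im[crop[1]:crop[3],crop[0]:crop[2]]
    cv2.imwrite('pics/'+name,cv2.resize(o,None,fx=s,fy=s,interpolation=cv2.INTER_CUBIC)); return im
def ray(cam,u,v):
    m=camera_model(cam);K=np.array(m['camera_matrix']);P=np.array(m['pose'])
    d=np.array([(u-K[0,2])/K[0,0],(v-K[1,2])/K[1,1]]);s=d.copy()
    for _ in range(20): s=d/(1+m['k1']*(s@s))
    return P[:3,3],P[:3,:3]@np.array([s[0],-s[1],-1])
def at_z(cam,u,v,z):
    o,d=ray(cam,u,v); return o+d*(z-o[2])/d[2]
def proj(cam,p):
    m=camera_model(cam);K=np.array(m['camera_matrix']);P=np.array(m['pose'])
    c=P[:3,:3].T@(np.asarray(p)-P[:3,3]); s=np.array([c[0],-c[1]])/-c[2]; s=s*(1+m['k1']*(s@s))
    return np.array([K[0,0]*s[0]+K[0,2],K[1,1]*s[1]+K[1,2]])
E
cat > a.py <<'E'
from h import *
np.set_printoptions(precision=4,suppress=True)
save('scene','s0.png');save('top','t0.png')
print(readout.read_state())
for c in ('scene','top'):
    print(c,camera_model(c))
    for t in ['rack','bolt_grip','gate','pot_blue_grip','pot_green_grip','pot_yellow_grip','pot_grey_grip','puzzle','mug','eraser','notes','tape']:
        print(t,[(np.array(r['location']).round(3).tolist(),round(r['p'],2)) for r in spot_in(c,t)])
E
python3 a.py
```

```text
pics
{'time_s': 0.1, 'joint_positions': array([ 55.3745,  30.2739,  82.1499,  -0.0012,  67.6899, -10.2259]), 'qvel': array([ 0.0486, -0.1537, -0.1274, -0.0072, -0.0233, -0.01  ]), 'tau': array([ -0.0002, -44.0989, -17.7151,   0.0635,   0.0534,  -0.    ]), 'position': array([0.2578, 0.5686, 0.2217]), 'tcp_rot': array([[-0.9107,  0.4131, -0.0011],
       [ 0.4131,  0.9107, -0.0016],
       [ 0.0003, -0.002 , -1.    ]]), 'force': array([ 0.1038, -0.1825, -0.0543]), 'moment': array([ 0.0233, -0.0117, -0.029 ]), 'opening': 1.003040124301102}
scene {'camera_matrix': array([[471.1467,   0.    , 256.8594],
       [  0.    , 471.1467, 191.0587],
       [  0.    ,   0.    ,   1.    ]]), 'k1': 0.04835500735194193, 'pose': array([[ 0.6694, -0.5803,  0.4639,  1.2574],
       [ 0.7429,  0.52  , -0.4214, -0.7218],
       [ 0.0034,  0.6267,  0.7792,  1.4334],
       [ 0.    ,  0.    ,  0.    ,  1.    ]])}
rack [([0.616, 0.052, 0.046], 0.6), ([0.646, -0.215, 0.014], 0.37)]
bolt_grip [([0.546, 0.035, 0.134], 0.64)]
gate [([0.547, 0.039, 0.13], 0.74), ([0.615, 0.054, 0.044], 0.62)]
pot_blue_grip [([0.3
[... 845 characters left out ...]
 1.4761],
       [ 0.    ,  0.    ,  0.    ,  1.    ]])}
rack [([0.612, 0.093, 0.102], 0.65)]
bolt_grip [([0.541, 0.043, 0.13], 0.67)]
gate [([0.544, 0.043, 0.136], 0.45)]
pot_blue_grip [([0.297, 0.26, 0.063], 0.9), ([0.424, 0.269, 0.045], 0.81), ([0.257, 0.417, 0.062], 0.62)]
pot_green_grip [([0.54, -0.342, 0.048], 0.84)]
pot_yellow_grip [([0.419, -0.192, 0.045], 0.71), ([0.323, -0.241, 0.043], 0.56)]
pot_grey_grip [([0.403, -0.349, 0.043], 0.77)]
puzzle [([0.395, 0.087, 0.057], 0.6)]
mug [([0.692, -0.344, 0.046], 0.96)]
eraser [([0.642, -0.212, 0.014], 0.58)]
notes [([0.4, 0.41, 0.024], 0.84), ([0.427, 0.262, 0.049], 0.46)]
tape [([0.478, -0.474, 0.02], 0.71), ([0.426, 0.261, 0.05], 0.67)]
```

View pics/s0.png

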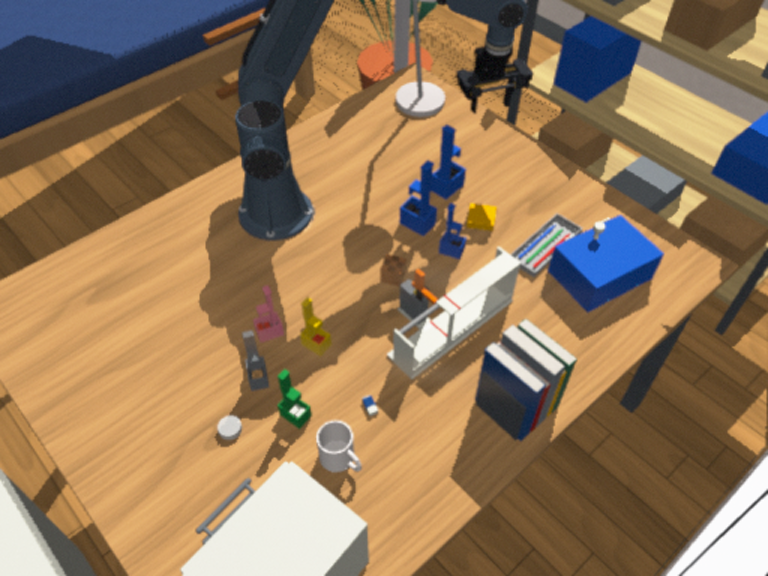

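View pics/t0.png

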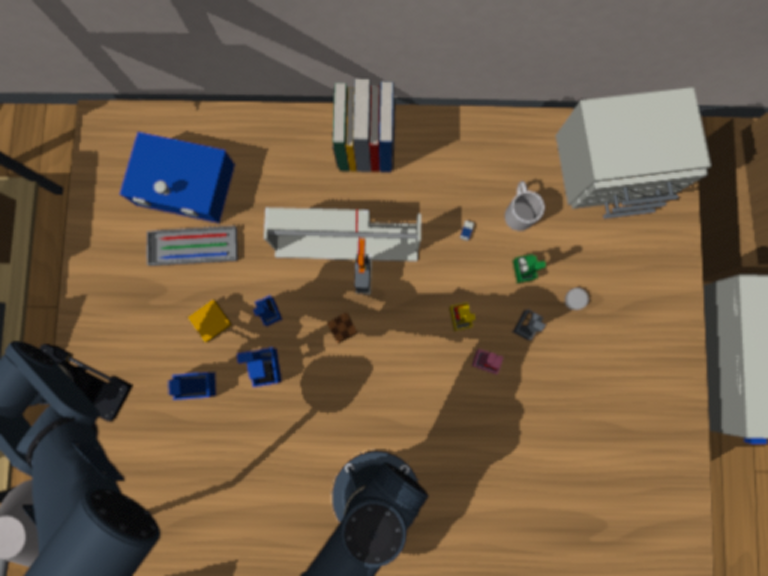

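Scene and top views (2 viewed): the rack is mid-desk, its open stretch towards world −y, with the bolt at (365,255) in top. The small blue pot is at (267,310), yellow at (462,315), grey at (530,323) and green at (527,267). Two bigger blue pots and the pink one are look-alikes. Next I fit the known shapes to the masks for position and yaw.

```bash
cat > fit.py <<'E'
from h import *
import itertools
from scipy.optimize import minimize
POT=[(-30,30,-21,21,0,45),(-14,-8,-8,8,45,101),(-14,14,-8,8,95,101),(11,14,-8,8,81,95),(-19,-9,-12,12,101,157),(-22,-6,-12,12,157,163)]
RACK=[(-35,55,-171,181,0,8),(45,51,-171,181,0,30),(-12,51,-171,-165,0,130),(-12,51,175,181,0,147),(2,51,-52,181,142,147),(45,51,-52,-40,0,147),(-6,6,-165,175,118,130)]
def corners(b): return np.array(list(itertools.product(b[:2],b[2:4],b[4:])))/1000.
SS=4
def projm(cam,p):
    m=camera_model(cam);K=m['camera_matrix'];P=m['pose']
    c=(p-P[:3,3])@P[:3,:3]; s=np.c_[c[:,0],-c[:,1]]/-c[:,2:]; s=s*(1+m['k1']*(s**2).sum(1,keepdims=True))
    return s*[K[0,0],K[1,1]]+[K[0,2],K[1,2]]
def render(cam,model,q):
    x,y,a=q; R=np.array([[np.cos(a),-np.sin(a),0],[np.sin(a),np.cos(a),0],[0,0,1]])
    im=np.zeros((384*SS,512*SS),np.uint8)
    for b in model:
        uv=projm(cam,corners(b)@R.T+[x,y,0]); 
        cv2.fillConvexPoly(im,np.round(cv2.convexHull(((uv+.5)*SS-.5).astype(np.float32))).astype(int),255)
    return cv2.resize(im,(512,384),interpolation=cv2.INTER_AREA)/255.
def iou(masks,model,q):
    t=0
    for c,m in masks.items():
        r=render(c,model,q); t+=np.minimum(r,m).sum()/np.maximum(r,m).sum()
    return t/len(masks)
def fit(masks,model,x0,angs):
    best=None
    for a in angs:
        r=minimize(lambda q:-iou(masks,model,(q[0],q[1],q[2]/10)),[*x0,a*10],method='Nelder-Mead',options=dict(initial_simplex=np.array([[x0[0],x0[1],a*10],[x0[0]+.015,x0[1],a*10],[x0[0],x0[1]+.015,a*10],[x0[0],x0[1],a*10+2]]),maxiter=90,xatol=2e-4))
        if best is None or r.fun<best.fun: best=r
    q=best.x.copy();q[2]/=10; return q,-best.fun
def mask_near(cam,thing,p):
    uv=proj(cam,p); best=None
    for r in regions_of(cam,thing):
        m=r['mask']
        if m.sum()<20: continue
        ys,xs=np.nonzero(m); d=np.hypot(xs.mean()-uv[0],ys.mean()-uv[1])
        if best is None or d<best[0]: best=(d,m.astype(float),r['p'])
    return best
E
cat > b.py <<'E'
from fit import *
camera_model_=camera_model; C={c:camera_model(c) for c in('scene','top')}
import h,fit as F; F.camera_model=h.camera_model=lambda c:C[c]
np.set_printoptions(precision=4,suppress=True)
ims={c:capture(c) for c in C}
ov={c:cv2.resize(ims[c],None,fx=3,fy=3,interpolation=cv2.INTER_CUBIC) for c in C}
things=[('rack',(.61,.09,.05)),('pot_blue',(.427,.265,.05)),('pot_green',(.543,-.347,.05)),('pot_yellow',(.422,-.196,.05)),('pot_grey',(.408,-.351,.05))]
for t,p in things:
    ms={}
    for c in C:
        b=mask_near(c,t if t=='rack' else t+'_grip',p)
        if b is None: print(t,c,'none'); continue
        print(t,c,'d',round(b[0],1),'area',b[1].sum(),round(b[2],2)); ms[c]=b[1]
    np.savez('m_'+t,**ms)
    if not ms: continue
    model=F.RACK if t=='rack' else F.POT
    q,s=fit(ms,model,p[:2],[-.2,0,.2] if t=='rack' else np.arange(-3,3.2,.75))
    print('  joint',q,np.degrees(q[2]),s)
    for c in ms:
        q1,s1=fit({c:ms[c]},model,q[:2],[q[2]]); print('  ',c,q1,np.degrees(q1[2]),s1)
        r=cv2.resize(render(c,model,q),None,fx=3,fy=3); cs,_=cv2.findContours((r>.5).astype(np.uint8),0,2); cv2.drawContours(ov[c],cs,-1,(255,0,255),1)
        cs,_=cv2.findContours((cv2.resize(ms[c],None,fx=3,fy=3)>.5).astype(np.uint8),0,2); cv2.drawContours(ov[c],cs,-1,(0,255,255),1)
cv2.imwrite('pics/ov.png',np.vstack([ov['top'][370:730,440:1240][:,:],ov['scene'][330:570+330,330:1130]][:1]+[np.zeros((1,800,3),np.uint8)]))
cv2.imwrite('pics/ovs.png',ov['scene'][260:860,430:1130])
cv2.imwrite('pics/ovt.png',ov['top'][370:800,450:1240])
E
time python3 b.py
```

```text
rack scene d 3.2 area 3461.0 0.56
rack top d 2.6 area 3336.0 0.88
  joint [ 0.6001  0.0837 -0.01  ] -0.5730956789465546 0.8456963097414434
   scene [ 0.5986  0.083  -0.0046] -0.2645945958791293 0.8123479699244791
   top [ 0.6015  0.0844 -0.0076] -0.4329688987858596 0.8906618717316435
pot_blue scene d 32.0 area 827.0 0.64
pot_blue top d 0.7 area 238.0 0.73
  joint [0.4308 0.2703 0.5168] 29.609441597225786 0.4481630146629323
   scene [0.4308 0.2703 0.5168] 29.609441597225786 0.0
   top [0.4316 0.2708 0.4855] 27.819237637711066 0.8975562364546745
pot_green scene d 1.1 area 443.0 0.88
pot_green top d 0.6 area 256.0 0.53
  joint [ 0.5465 -0.3502  0.1472] 8.436731676979248 0.8576350979062755
   scene [ 0.5452 -0.349   0.2161] 12.383484966911082 0.8970772342064716
   top [ 0.5478 -0.3503  0.0425] 2.437064941046279 0.8407326917106489
pot_yellow scene d 1.1 area 450.0 0.61
pot_yellow top d 1.6 area 251.0 0.57
  joint [ 0.427  -0.1935  0.2256] 12.9279672579491 0.8942505818105706
   scene [ 0.4245 -0.1936  0.2329] 13.344282788778424 0.9029565275115549
   top [ 0.4282 -0.1934  0.2223] 12.736628581444592 0.9139682728298973
pot_grey scene d 1.6 area 391.0 0.92
pot_grey top d 0.4 area 255.0 0.5
  joint [ 0.4114 -0.3551 -0.4881] -27.96412923253202 0.890701796100758
   scene [ 0.4097 -0.3548 -0.4685] -26.842802975413267 0.9047251346649425
   top [ 0.4118 -0.355  -0.5556] -31.835552345341306 0.9020965300745558
real	1m14.557s
user	1m6.812s
sys	0m20.359s
```

View pics/ovt.png

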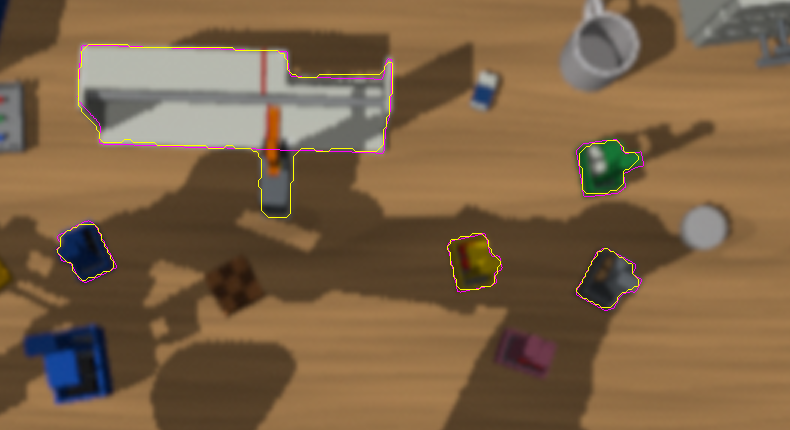

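View pics/ovs.png

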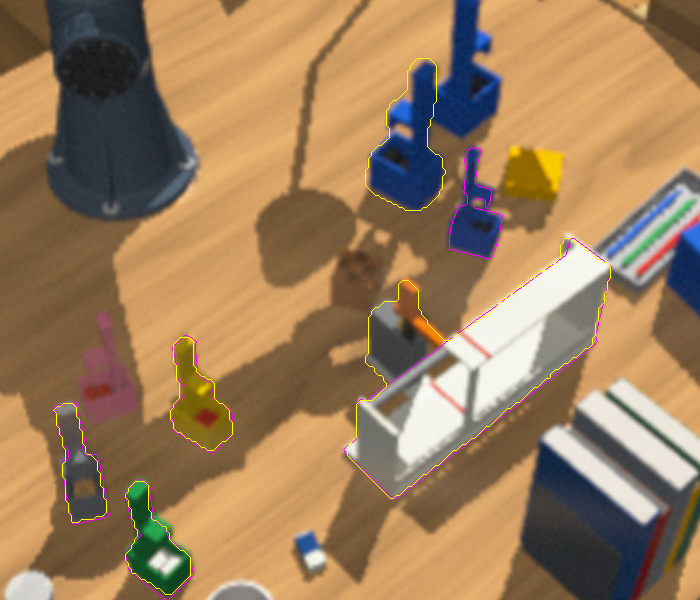

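Overlays (4 viewed): the fitted outlines hug the rack and all four pots, and the small blue pot matches in the scene view too. I refit the rack with housing and bolt included, and blue with a colour mask.

```bash
cat > c.py <<'E'
from fit import *
import h,fit as F
C={c:camera_model(c) for c in('scene','top')}; F.camera_model=h.camera_model=lambda c:C[c]
np.set_printoptions(precision=4,suppress=True)
M=F.RACK+[(-118,-46,-56,-24,0,100),(-80,-9,-46,-34,118,130),(-80,-56,-46,-34,130,180)]
ms=dict(np.load('m_rack.npz'))
q,s=fit(ms,M,(.6,.084),[-.01,.02]);print('rack',q,np.degrees(q[2]),s)
for c in ms: q1,s1=fit({c:ms[c]},M,q[:2],[q[2]]); print(c,q1,s1)
ms=dict(np.load('m_pot_blue.npz')); im=capture('scene')
hsv=cv2.cvtColor(im,cv2.COLOR_BGR2HSV); m=((hsv[...,0]>105)&(hsv[...,0]<130)&(hsv[...,1]>110)).astype(np.uint8)
u,v=proj('scene',(.431,.27,.04)).astype(int); n,l,st,_=cv2.connectedComponentsWithStats(m); k=l[v-4:v+5,u-4:u+5]; k=np.bincount(k[k>0]).argmax(); print(st[k])
ms['scene']=(l==k).astype(float)
q,s=fit(ms,F.POT,(.431,.27),[.5,.7]);print('blue',q,np.degrees(q[2]),s)
for c in ms: q1,s1=fit({c:ms[c]},F.POT,q[:2],[q[2]]); print(c,q1,np.degrees(q1[2]),s1)
E
python3 c.py
```

```text
rack [ 0.6003  0.0825 -0.0038] -0.22019887465118085 0.9467216413891901
scene [ 0.599   0.082  -0.0074] 0.9509601930301995
top [ 0.6016  0.0837 -0.0026] 0.9530076440408876
[293 136  17  36 266]
blue [0.4304 0.2704 0.5362] 30.72229047913866 0.8194580697987073
scene [0.4289 0.2706 0.6591] 37.762135673036326 0.7595344777422172
top [0.43   0.2704 0.4972] 28.488894114833947 0.8924886688931298
```

Emit:
{"op": "send_rows", "data": {"moves": [[[0, 0, -8.1, 0, 0, -2.7, 0.3], [0, 0, -8.1, 0, 0, -2.7, 0.3], [0, 0, -8.1, 0, 0, -2.7, 0.3], [0, 0, 0, 0, 0, 0, 0.3], [0, 0, 0, 0, 0, 0, 0.3]]]}}

```text
time_s: 2.45
position: [0.2581, 0.5692, 0.3039]
tcp_rot: [[-1.0, 0.003, 0.001], [0.003, 1.0, 0.001], [-0.001, 0.001, -1.0]]
force: [0.4, -1.0, -1.1]
opening: 0.678
```

Emit:
{"op": "send_rows", "data": {"moves": [[[0, 0, 0, -1.7, -3.3, 0, 0.3], [0, 0, 0, -1.7, -3.3, 0, 0.3], [0, 0, 0, -1.7, -3.3, 0, 0.3], [0, 0, 0, -1.7, -3.3, 0, 0.3], [0, 0, 0, -1.7, -3.3, 0, 0.3]]]}}

```text
time_s: 2.95
position: [0.3424, 0.402, 0.3018]
tcp_rot: [[-1.0, 0.003, -0.003], [0.003, 1.0, -0.002], [0.003, -0.002, -1.0]]
force: [0.4, -0.0, -0.3]
opening: 0.65
```

Emit:
{"op": "send_rows", "data": {"moves": [[[0, 0, 0, -1.7, -3.3, 0, 0.3], [0, 0, 0, -1.7, -3.3, 0, 0.3], [0, 0, 0, -1.7, -3.3, 0, 0.3], [0, 0, 0, -1.7, -3.3, 0, 0.3], [0, 0, 0, -1.7, -3.3, 0, 0.3]]]}}

```text
time_s: 3.45
position: [0.427, 0.2372, 0.302]
tcp_rot: [[-1.0, 0.003, -0.003], [0.003, 1.0, -0.001], [0.003, -0.001, -1.0]]
force: [1.3, -0.1, 0.7]
opening: 0.651
```

Emit:
{"op": "send_rows", "data": {"moves": [[[0, 0, 0, -1.7, -3.3, 0, 0.3], [0, 0, 0, -1.7, -3.3, 0, 0.3], [0, 0, 0, -1.7, -3.3, 0, 0.3], [0, 0, 0, -1.7, -3.3, 0, 0.3], [0, 0, 0, -1.7, -3.3, 0, 0.3]]]}}

```text
time_s: 3.95
position: [0.5117, 0.0724, 0.3018]
tcp_rot: [[-1.0, 0.003, -0.004], [0.003, 1.0, 0.0], [0.004, 0.0, -1.0]]
force: [0.1, 0.9, 0.4]
opening: 0.648
```

Emit:
{"op": "send_rows", "data": {"moves": [[[0, 0, 0, -1.5, -3.1, 0, 0.3], [0, 0, 0, 0, 0, 0, 0.3], [0, 0, 0, 0, 0, 0, 0.3], [0, 0, 0, 0, 0, 0, 0.3], [0, 0, 0, 0, 0, 0, 0.3]]]}}

```text
time_s: 4.45
position: [0.5263, 0.0439, 0.3031]
tcp_rot: [[-1.0, 0.001, -0.001], [0.001, 1.0, 0.0], [0.001, 0.0, -1.0]]
force: [-0.3, -0.9, -0.2]
opening: 0.651
```

Emit:
{"op": "send_rows", "data": {"moves": [[[0, 0, 0, -0.5, -0.1, 2.9, 0.3], [0, 0, 0, 0, 0, 2.9, 0.3], [0, 0, 0, 0, 0, 2.9, 0.3], [0, 0, 0, 0, 0, 2.9, 0.0], [0, 0, 0, 0, 0, 2.0, 0.0]]]}}

```text
time_s: 4.95
position: [0.5308, 0.043, 0.1659]
tcp_rot: [[-1.0, 0.0, -0.002], [0.0, 1.0, 0.0], [0.002, 0.0, -1.0]]
force: [0.2, -0.4, 0.4]
opening: 0.55
```

Emit:
{"op": "send_rows", "data": {"moves": [[[0, 0, 0, 0, 0, 1.9, 0], [0, 0, 0, 0, 0, 0, 0], [0, 0, 0, 0, 0, 0, -1], [0, 0, 0, 0, 0, 0, -1], [0, 0, 0, 0, 0, 0, -1]]]}}

```text
time_s: 5.45
position: [0.5331, 0.0418, 0.1498]
tcp_rot: [[-1.0, 0.001, 0.003], [0.001, 1.0, -0.0], [-0.003, -0.0, -1.0]]
force: [-1.0, 0.1, -0.4]
opening: 0.315
```

Emit:
{"op": "send_rows", "data": {"moves": [[[0, 0, 0, 0, 0, 0, -1], [0, 0, 0, 0, 0, 0, -1], [0, 0, 0, 0, 0, 0, -1], [0, 0, 0, 0, 0, 0, -1], [0, 0, 0, 0, 0, 0, -1]]]}}

```text
time_s: 5.95
position: [0.5326, 0.0431, 0.1493]
tcp_rot: [[-1.0, 0.003, 0.001], [0.003, 1.0, 0.003], [-0.001, 0.003, -1.0]]
force: [-0.0, 4.8, 3.4]
opening: 0.136
```

Emit:
{"op": "send_rows", "data": {"moves": [[[0, 0, 0, 0, 0, -0.5, -1], [0, 0, 0, 0, 0, -0.5, -1], [0, 0, 0, 0, 0, -0.4, -1], [0, 0, 0, 0, 0, 0, -1], [0, 0, 0, 0, 0, 0, -1]]]}}

```text
time_s: 6.45
position: [0.5322, 0.0431, 0.1623]
tcp_rot: [[-1.0, 0.003, 0.0], [0.003, 1.0, 0.003], [-0.0, 0.003, -1.0]]
force: [0.8, 5.7, -2.3]
opening: 0.141
```

Emit:
{"op": "send_rows", "data": {"moves": [[[0, 0, 0, 0.9, 0, 0, -1], [0, 0, 0, 0.9, 0, 0, -1], [0, 0, 0, 0.9, 0, 0, -1], [0, 0, 0, 0.9, 0, 0, -1], [0, 0, 0, 0.9, 0, 0, -1]]]}}

```text
time_s: 6.95
position: [0.4872, 0.0433, 0.1623]
tcp_rot: [[-1.0, 0.003, 0.001], [0.003, 1.0, 0.003], [-0.001, 0.003, -1.0]]
force: [3.3, 6.6, -3.6]
opening: 0.133
```

Emit:
{"op": "send_rows", "data": {"moves": [[[0, 0, 0, 0.1, 0, 0, -1], [0, 0, 0, 0, 0, 0, -1], [0, 0, 0, 0, 0, 0.5, -1], [0, 0, 0, 0, 0, 0.4, -1], [0, 0, 0, 0, 0, 0, -1]]]}}

```text
time_s: 7.45
position: [0.4875, 0.0433, 0.1533]
tcp_rot: [[-1.0, 0.004, 0.003], [0.004, 1.0, 0.003], [-0.003, 0.003, -1.0]]
force: [3.0, 7.9, -2.3]
opening: 0.135
```

Emit:
{"op": "send_rows", "data": {"moves": [[[0, 0, 0, 0, 0, 0.3, -1], [0, 0, 0, 0, 0, 0, -0.3], [0, 0, 0, 0, 0, 0, -0.3], [0, 0, 0, 0, 0, 0, -0.3], [0, 0, 0, 0, 0, 0, -0.3]]]}}

```text
time_s: 7.95
position: [0.4862, 0.0415, 0.1507]
tcp_rot: [[-1.0, 0.002, -0.0], [0.002, 1.0, -0.0], [0.0, -0.0, -1.0]]
force: [1.1, -0.0, -0.5]
opening: 0.332
```

Emit:
{"op": "send_rows", "data": {"moves": [[[0, 0, 0, 0, 0, -3, -0.3], [0, 0, 0, 0, 0, -4, -0.3], [0, 0, 0, 0, 0, -4, -0.3], [0, 0, 0, 0, 0, -4, 0.3], [0, 0, 0, 0, 0, 0, 0.3]]]}}

```text
time_s: 8.45
position: [0.4897, 0.0411, 0.3063]
tcp_rot: [[-1.0, 0.002, 0.013], [0.002, 1.0, -0.002], [-0.013, -0.002, -1.0]]
force: [0.3, -0.2, -0.4]
opening: 0.451
```

```bash
cat > d.py <<'E'
from fit import *
import h,fit as F
C={c:camera_model(c) for c in('scene','top')}; F.camera_model=h.camera_model=lambda c:C[c]
np.set_printoptions(precision=4,suppress=True)
im=save('scene','s1.png',(230,80,400,230),4)
capture('top')
for p in [(.305,.26,.06),(.256,.414,.06)]:
    ms={}
    for c in C:
        b=mask_near(c,'pot_blue_grip',p); print(c,b[0],b[1].sum())
        if b[0]<12: ms[c]=b[1]
    if not ms: continue
    for s in (1.25,1.4):
        q,sc=fit(ms,[tuple(np.array(b)*s) for b in F.POT],p[:2],np.arange(-3,3.2,.75)); print(s,q,np.degrees(q[2]),sc)
E
python3 d.py
```

```text
scene 6.318002398423836 224.0
top 5.613769618918001 445.0
1.25 [0.3066 0.2785 2.0468] 117.27324935993681 0.5470982643845353
1.4 [0.2955 0.2727 3.3127] 189.8017592317392 0.5257903105641751
scene 11.244568266268862 434.0
top 5.088167373984399 554.0
1.25 [0.2452 0.4418 1.5583] 89.28154907699235 0.665350353630457
1.4 [0.2477 0.4351 1.7013] 97.47856604309784 0.7584617917988618
```

View pics/s1.png

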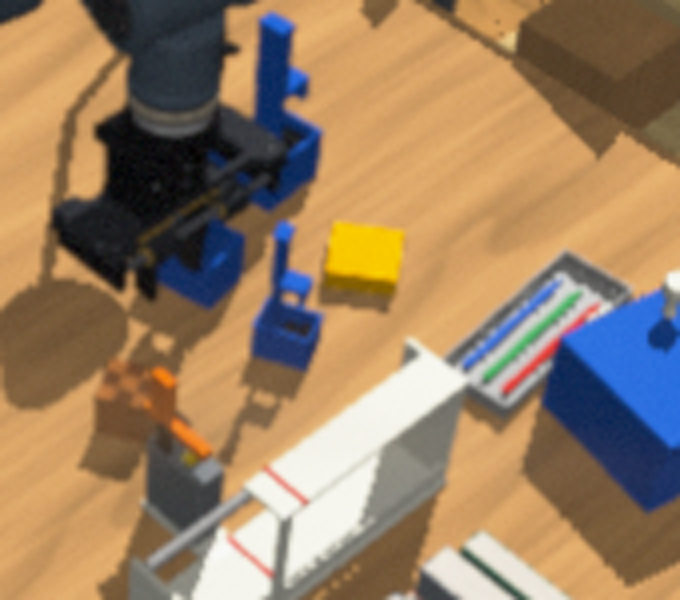

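The bolt is drawn open (foot beyond the yellow bump) and small blue is unmoved (5 viewed). I triangulate the big blue neighbour's tab top for clearance.

```bash
python3 -c "
from h import *
for s,t in [((285.5,110),(162,237)),((285.5,110),(168,238)),((298.5,86.5),(116,255))]:
    o1,d1=ray('scene',*s);o2,d2=ray('top',*t)
    A=np.c_[d1,-d2];k=np.linalg.lstsq(A,o2-o1,rcond=None)[0];print(o1+d1*k[0],o2+d2*k[1])
"
```

```text
[0.31649627 0.27841303 0.22534213] [0.31609614 0.27787425 0.2252077 ]
[0.32346458 0.27100572 0.23428895] [0.31336683 0.25777931 0.23120317]
[0.25382297 0.41112998 0.22856465] [0.25740381 0.41598955 0.23015137]
```

Emit:
{"op": "send_rows", "data": {"moves": [[[0, 0, 0, 1.2, 3.7, 0, 0.3], [0, 0, 0, 1.2, 3.7, 0, 0.3], [0, 0, 0, 1.2, 3.7, 0, 0.3], [0, 0, 0, 1.2, 3.7, 0, 0.3], [0, 0, 0, 1.2, 3.7, 0, 0.3]]]}}

```text
time_s: 9.25
position: [0.4253, 0.228, 0.2992]
tcp_rot: [[-1.0, 0.002, -0.003], [0.002, 1.0, -0.001], [0.003, -0.001, -1.0]]
force: [0.4, 0.7, -0.1]
opening: 0.651
```

Emit:
{"op": "send_rows", "data": {"moves": [[[0, 0, 0, 1.0, 3.7, 0, 0.3], [0, 0, -7.5, 0, 0, 0, 0.3], [0, 0, -7.5, 0, 0, 0, 0.3], [0, 0, -7.5, 0, 0, 0, 0.3], [0, 0, -7.5, 0, 0, 0, 0.3]]]}}

```text
time_s: 9.75
position: [0.4158, 0.2639, 0.299]
tcp_rot: [[-0.864, -0.504, -0.003], [-0.504, 0.864, -0.001], [0.003, 0.001, -1.0]]
force: [-0.0, 0.3, -0.1]
opening: 0.645
```

Emit:
{"op": "send_rows", "data": {"moves": [[[0, 0, 0, 0, 0, 0, 0.3], [0, 0, 0, 0, 0, 0, 0.3], [0, 0, 0, 0, 0, 0, 0.3], [0, 0, 0, 0, 0, 0, 0.3], [0, 0, 0, 0, 0, 0, 0.3]]]}}

```text
time_s: 10.25
position: [0.4166, 0.2639, 0.3005]
tcp_rot: [[-0.867, -0.498, -0.0], [-0.498, 0.867, -0.0], [0.0, 0.0, -1.0]]
force: [-0.4, -1.1, 0.2]
opening: 0.647
```

```bash
cat > go.py <<'E'
# go.py X Y Z HEADING : yaw to turn about tool z, then shift in the turned tool frame (cm)
import sys; from h import *
x,y,z,hd=map(float,sys.argv[1:]); s=readout.read_state(); R=s['tcp_rot']; p=s['position']
h0=np.degrees(np.arctan2(R[1,0],R[0,0])); yaw=-(hd-h0+180)%360-0; yaw=(h0-hd+180)%360-180
a=np.radians(hd); X=np.array([np.cos(a),np.sin(a),0]); Y=np.array([np.sin(a),-np.cos(a),0])
d=np.array([x,y,z])-p
print('t',s['time_s'],'pos',p.round(4),'zaxis',R[:,2].round(4),'yaw',round(yaw,1),'shift cm',(100*np.array([d@X,d@Y,-d[2]])).round(2),'F',s['force'].round(1),'op',round(s['opening'],3))
E
python3 go.py .4183 .2634 .124 210
```

```text
t 10.25 pos [0.4166 0.2639 0.3005] zaxis [-1.e-04 -0.e+00 -1.e+00] yaw -0.1 shift cm [-0.12 -0.12 17.65] F [-0.4 -1.1  0.2] op 0.647
```

Emit:
{"op": "send_rows", "data": {"moves": [[[0, 0, 0, -0.1, -0.1, 3, 0.3], [0, 0, 0, 0, 0, 4, 0.3], [0, 0, 0, 0, 0, 4, 0.3], [0, 0, 0, 0, 0, 3.5, 0.3], [0, 0, 0, 0, 0, 2, 0.3]]]}}

```text
time_s: 10.75
position: [0.4166, 0.263, 0.1331]
tcp_rot: [[-0.867, -0.498, -0.004], [-0.498, 0.867, -0.001], [0.004, 0.001, -1.0]]
force: [-0.1, -0.5, -0.6]
opening: 0.651
```

Emit:
{"op": "send_rows", "data": {"moves": [[[0, 0, 0, 0, 0, 1, 0.3], [0, 0, 0, 0, 0, 0, -1], [0, 0, 0, 0, 0, 0, -1], [0, 0, 0, 0, 0, 0, -1], [0, 0, 0, 0, 0, 0, -1]]]}}

```text
time_s: 11.25
position: [0.4188, 0.2639, 0.1267]
tcp_rot: [[-0.867, -0.499, 0.003], [-0.499, 0.867, 0.001], [-0.003, -0.0, -1.0]]
force: [1.3, -0.1, 0.6]
opening: 0.369
```

Emit:
{"op": "send_rows", "data": {"moves": [[[0, 0, 0, 0, 0, 0, -1], [0, 0, 0, 0, 0, 0, -1], [0, 0, 0, 0, 0, 0, -1], [0, 0, 0, 0, 0, 0, -1], [0, 0, 0, 0, 0, 0, -1]]]}}

```text
time_s: 11.75
position: [0.4184, 0.2638, 0.1264]
tcp_rot: [[-0.867, -0.498, 0.001], [-0.498, 0.867, 0.001], [-0.001, -0.0, -1.0]]
force: [-1.2, 0.6, 6.6]
opening: 0.272
```

Emit:
{"op": "send_rows", "data": {"moves": [[[0, 0, 0, 0, 0, -2, -1], [0, 0, 0, 0, 0, -4, -1], [0, 0, 0, 0, 0, -5, -1], [0, 0, 0, 0, 0, -5, -1], [0, 0, 0, 0, 0, -4, -1]]]}}

```text
time_s: 12.25
position: [0.4179, 0.2635, 0.3281]
tcp_rot: [[-0.867, -0.499, 0.002], [-0.499, 0.867, 0.0], [-0.002, -0.0, -1.0]]
force: [0.8, 0.3, -2.0]
opening: 0.277
```

Emit:
{"op": "send_rows", "data": {"moves": [[[0, 0, 7.5, 0, 0, 0, -1], [0, 0, 7.5, 0, 0, 0, -1], [0, 0, 7.5, 0, 0, 0, -1], [0, 0, 7.5, 0, 0, 0, -1], [0, 0, 0, 0, 0, 0, -1]]]}}

```text
time_s: 12.75
position: [0.4173, 0.2633, 0.325]
tcp_rot: [[-1.0, 0.001, -0.001], [0.001, 1.0, -0.001], [0.001, -0.001, -1.0]]
force: [0.0, 0.0, -1.7]
opening: 0.27
```

Emit:
{"op": "send_rows", "data": {"moves": [[[0, 0, 0, -0.9, -3.2, 0, -1], [0, 0, 0, -0.9, -3.2, 0, -1], [0, 0, 0, -0.9, -3.2, 0, -1], [0, 0, 0, -0.9, -3.2, 0, -1], [0, 0, 0, -0.9, -3.2, 0, -1]]]}}

```text
time_s: 13.25
position: [0.4625, 0.1022, 0.3252]
tcp_rot: [[-1.0, -0.002, -0.001], [-0.002, 1.0, -0.0], [0.001, -0.0, -1.0]]
force: [-0.2, -0.1, -1.9]
opening: 0.274
```

Emit:
{"op": "send_rows", "data": {"moves": [[[0, 0, 0, -0.9, -3.2, 0, -1], [0, 0, 0, -0.9, -3.2, 0, -1], [0, 0, 0, -0.9, -3.2, 0, -1], [0, 0, 0, -0.9, -3.0, 0, -1], [0, 0, 0, 0, 0, 0, -1]]]}}

```text
time_s: 13.75
position: [0.4998, -0.0263, 0.3252]
tcp_rot: [[-1.0, 0.003, 0.001], [0.003, 1.0, -0.002], [-0.001, -0.002, -1.0]]
force: [-0.3, 0.3, -2.4]
opening: 0.27
```

Emit:
{"op": "send_rows", "data": {"moves": [[[0, 0, 0, 0, 0, 0, -1], [0, 0, 0, 0, 0, 0, -1], [0, 0, 0, 0, 0, 0, -1], [0, 0, 0, 0, 0, 0, -1], [0, 0, 0, 0, 0, 0, -1]]]}}

```text
time_s: 14.25
position: [0.4983, -0.0219, 0.3256]
tcp_rot: [[-1.0, 0.0, 0.0], [0.0, 1.0, 0.0], [-0.0, 0.0, -1.0]]
force: [-0.6, 0.6, -2.3]
opening: 0.271
```

```bash
python3 go.py .5058 -.0217 .186 179.7; cat > see.py <<'E'
import sys; from h import *
a=[int(v) for v in sys.argv[3:8]]
save(sys.argv[1],sys.argv[2],a[:4],a[4])
E
python3 see.py scene s2.png 230 110 400 260 4
```

```text
t 14.25 pos [ 0.4983 -0.0219  0.3256] zaxis [ 1.e-04  0.e+00 -1.e+00] yaw 0.3 shift cm [-0.75  0.02 13.96] F [-0.6  0.6 -2.3] op 0.271
```

View pics/s2.png

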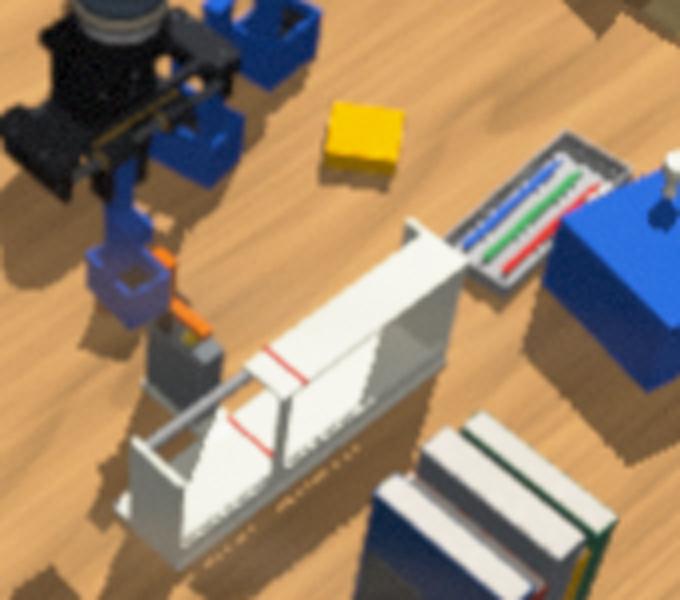

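Pot hangs straight in the gripper (6 viewed). Descend and move in over the rail.

Emit:
{"op": "send_rows", "data": {"moves": [[[0, 0, 0, 0, 0, 3, -1], [0, 0, 0, 0, 0, 4, -1], [0, 0, 0, 0, 0, 4, -1], [0, 0, 0, 0, 0, 2.9, -1], [0, 0, 0, 0, 0, 0, -1]]]}}

```text
time_s: 14.8
position: [0.4953, -0.0216, 0.1831]
tcp_rot: [[-1.0, 0.001, -0.009], [0.001, 1.0, 0.003], [0.009, 0.003, -1.0]]
force: [-0.3, -0.1, -1.0]
opening: 0.275
```

Emit:
{"op": "send_rows", "data": {"moves": [[[0, 0, 0.3, -1.7, 0, 0, -1], [0, 0, 0, -2, 0, 0, -1], [0, 0, 0, -2, 0, 0, -1], [0, 0, 0, -2, 0, 0, -1], [0, 0, 0, -1.05, 0, 0, -1]]]}}

```text
time_s: 15.3
position: [0.5891, -0.0234, 0.1887]
tcp_rot: [[-1.0, 0.006, 0.005], [0.006, 1.0, -0.001], [-0.005, -0.001, -1.0]]
force: [-0.9, 0.7, -1.5]
opening: 0.274
```

Emit:
{"op": "send_rows", "data": {"moves": [[[0, 0, 0, 0, 0, 0, -1], [0, 0, 0, 0, 0, 0, -1], [0, 0, 0, 0, 0, 0, -1], [0, 0, 0, 0, 0, 0, -1], [0, 0, 0, 0, 0, 0, -1]]]}}

```text
time_s: 15.8
position: [0.5854, -0.0231, 0.1867]
tcp_rot: [[-1.0, 0.007, -0.0], [0.007, 1.0, 0.0], [0.0, 0.0, -1.0]]
force: [-0.2, -0.1, -2.4]
opening: 0.273
```

```bash
python3 go.py .5858 -.0222 .161 179.7; python3 see.py scene s3.png 240 170 340 260 8
```

```text
t 15.8 pos [ 0.5854 -0.0231  0.1867] zaxis [-4.e-04  0.e+00 -1.e+00] yaw -0.1 shift cm [-0.04  0.09  2.57] F [-0.2 -0.1 -2.4] op 0.273
```

View pics/s3.png

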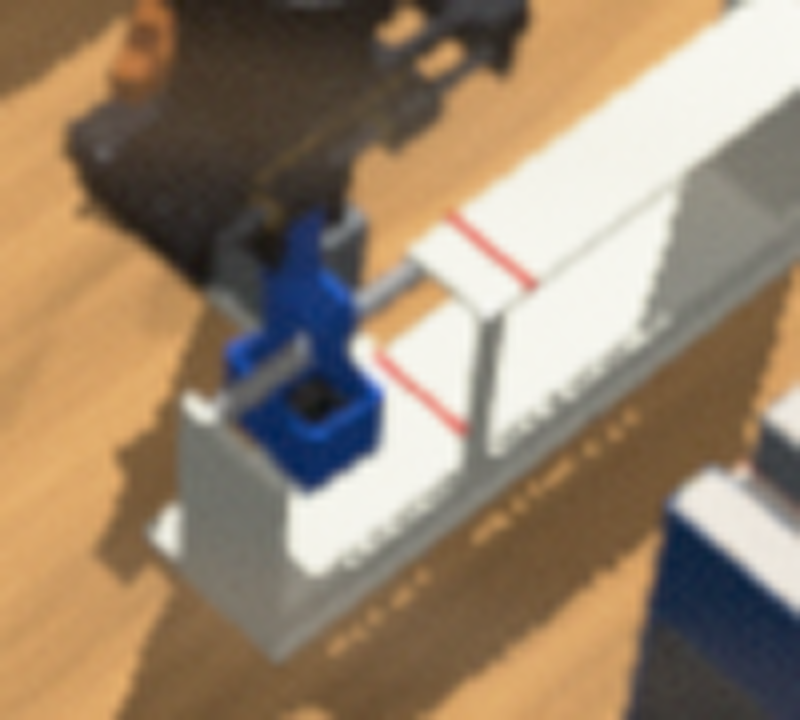

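The hook straddles the rail with the box under it (7 viewed). Lower gently.

Emit:
{"op": "send_rows", "data": {"moves": [[[0, 0, 0, 0, 0, 0.6, -1], [0, 0, 0, 0, 0, 0.6, -1], [0, 0, 0, 0, 0, 0.6, -1], [0, 0, 0, 0, 0, 0, -1], [0, 0, 0, 0, 0, 0, -1]]]}}

```text
time_s: 16.35
position: [0.5858, -0.0231, 0.1681]
tcp_rot: [[-1.0, 0.007, -0.001], [0.007, 1.0, 0.0], [0.001, 0.0, -1.0]]
force: [0.3, 1.0, -2.5]
opening: 0.272
```

Emit:
{"op": "send_rows", "data": {"moves": [[[0, 0, 0, 0, 0, 0.3, -1], [0, 0, 0, 0, 0, 0.2, -1], [0, 0, 0, 0, 0, 0, -1], [0, 0, 0, 0, 0, 0, -1], [0, 0, 0, 0, 0, 0, -1]]]}}

```text
time_s: 16.85
position: [0.5861, -0.0231, 0.1637]
tcp_rot: [[-1.0, 0.007, 0.0], [0.007, 1.0, -0.0], [-0.0, -0.0, -1.0]]
force: [0.1, -0.3, -1.1]
opening: 0.274
```

Emit:
{"op": "send_rows", "data": {"moves": [[[0, 0, 0, 0, 0, 0.15, -1], [0, 0, 0, 0, 0.5, 0, -1], [0, 0, 0, 0, 1, 0, -1], [0, 0, 0, 0, 1.5, 0, -1], [0, 0, 0, 0, 1.5, 0, -1]]]}}

```text
time_s: 17.35
position: [0.5861, 0.0235, 0.1621]
tcp_rot: [[-1.0, 0.007, -0.0], [0.007, 1.0, 0.0], [0.0, 0.0, -1.0]]
force: [0.5, -0.6, -1.6]
opening: 0.277
```

Emit:
{"op": "send_rows", "data": {"moves": [[[0, 0, 0, 0, 1.5, 0, -1], [0, 0, 0, 0, 1.5, 0, -1], [0, 0, 0, 0, 1.5, 0, -1], [0, 0, 0, 0, 1.5, 0, -1], [0, 0, 0, 0, 1.5, 0, -1]]]}}

```text
time_s: 17.85
position: [0.5868, 0.0983, 0.162]
tcp_rot: [[-1.0, 0.007, -0.0], [0.007, 1.0, 0.0], [0.0, 0.0, -1.0]]
force: [0.9, -0.6, -2.1]
opening: 0.273
```

Emit:
{"op": "send_rows", "data": {"moves": [[[0, 0, 0, 0, 2, 0, -1], [0, 0, 0, 0, 2, 0, -1], [0, 0, 0, 0, 2, 0, -1], [0, 0, 0, 0, 2, 0, -1], [0, 0, 0, 0, 2, 0, -1]]]}}

```text
time_s: 18.35
position: [0.5873, 0.1984, 0.162]
tcp_rot: [[-1.0, 0.007, -0.0], [0.007, 1.0, -0.0], [0.0, -0.0, -1.0]]
force: [-0.1, 0.7, -2.6]
opening: 0.275
```

Emit:
{"op": "send_rows", "data": {"moves": [[[0, 0, 0, 0, 1.5, 0, -1], [0, 0, 0, 0, 1.5, 0, -1], [0, 0, 0, 0, 0.5, 0, -1], [0, 0, 0, 0, 0, 0, -1], [0, 0, 0, 0, 0, 0, -1]]]}}

```text
time_s: 18.85
position: [0.5877, 0.2314, 0.162]
tcp_rot: [[-1.0, 0.007, -0.0], [0.007, 1.0, -0.001], [0.0, -0.001, -1.0]]
force: [0.1, 0.0, -2.1]
opening: 0.275
```

Emit:
{"op": "send_rows", "data": {"moves": [[[0, 0, 0, 0, 0, 0.1, -1], [0, 0, 0, 0, 0, 0, -0.2], [0, 0, 0, 0, 0, 0, -0.2], [0, 0, 0, 0, 0, 0, -0.2], [0, 0, 0, 0, 0, 0, -0.2]]]}}

```text
time_s: 19.35
position: [0.5879, 0.2317, 0.1612]
tcp_rot: [[-1.0, 0.007, 0.0], [0.007, 1.0, 0.0], [-0.0, 0.0, -1.0]]
force: [0.3, 0.5, 0.2]
opening: 0.397
```

Emit:
{"op": "send_rows", "data": {"moves": [[[0, 0, 0, 0, 0, -1, -0.2], [0, 0, 0, 0, 0, -3, -0.2], [0, 0, 0, 0, 0, -4, -0.2], [0, 0, 0, 0, 0, -4, -0.2], [0, 0, 0, 0, 0, -3, -0.2]]]}}

```text
time_s: 19.85
position: [0.5885, 0.2321, 0.3148]
tcp_rot: [[-1.0, 0.007, 0.004], [0.007, 1.0, 0.001], [-0.004, 0.001, -1.0]]
force: [-0.2, 0.1, -0.0]
opening: 0.4
```

```bash
cat > pots.py <<'E'
import sys; from fit import *
import h,fit as F
C={c:camera_model(c) for c in('scene','top')}; F.camera_model=h.camera_model=lambda c:C[c]
G={'green':(.5465,-.3502,.1472),'yellow':(.427,-.1935,.2256),'grey':(.4114,-.3551,-.488)}
full='full' in sys.argv
for c in C: cv2.imwrite('pics/last_%s.png'%c,capture(c))
for n in sys.argv[1:]:
    if n not in G: continue
    g=G[n]; ms={}
    for c in C:
        b=mask_near(c,'pot_%s_grip'%n,(*g[:2],.05))
        if b and b[0]<(25 if full else 12) and 150<b[1].sum()<600: ms[c]=b[1]
        else: print(n,c,'bad',b and (b[0],b[1].sum()))
    if not ms: continue
    q,s=fit(ms,F.POT,g[:2],np.arange(-3,3.2,.75) if full else [g[2]])
    gr=q[:2]-.014*np.array([np.cos(q[2]),np.sin(q[2])])
    print(n,list(ms),q.round(4),'deg',np.degrees(q[2]).round(1),'iou',round(s,3),'grip',gr.round(4),'heading',(90+np.degrees(q[2])).round(1))
E
python3 pots.py yellow green grey; python3 see.py scene s4.png 240 130 350 230 7; python3 go.py .4134 -.1967 .3 103
```

```text
yellow ['scene', 'top'] [ 0.4261 -0.1951  0.2752] deg 15.8 iou 0.886 grip [ 0.4126 -0.1989] heading 105.8
green ['scene', 'top'] [ 0.5474 -0.3496  0.2056] deg 11.8 iou 0.864 grip [ 0.5337 -0.3525] heading 101.8
grey ['scene', 'top'] [ 0.4113 -0.3559 -0.4931] deg -28.3 iou 0.917 grip [ 0.3989 -0.3493] heading 61.7
t 20.3 pos [0.587  0.2317 0.3094] zaxis [-3.2e-03 -7.0e-04 -1.0e+00] yaw 76.6 shift cm [-37.84 -26.55   0.94] F [0.6 0.7 0.3] op 0.401
```

View pics/s4.png

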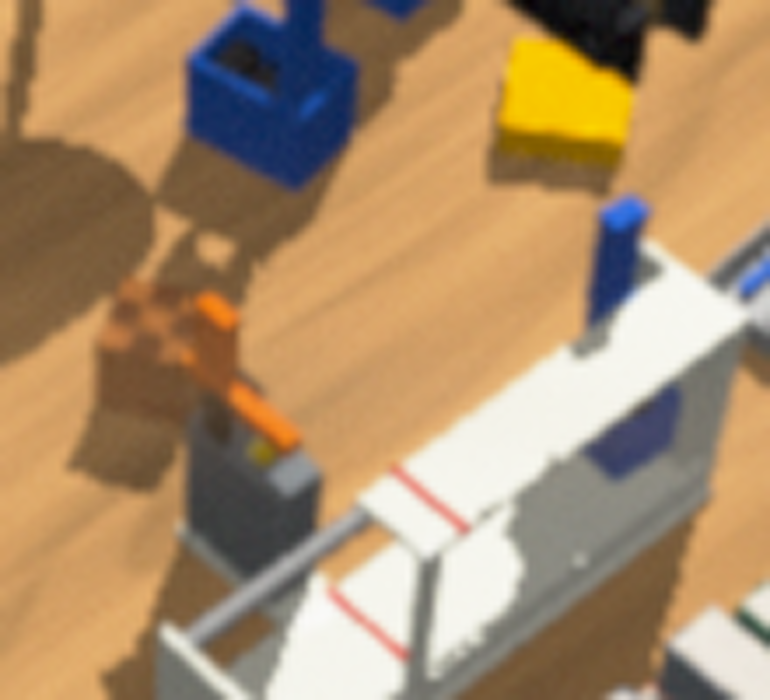

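Blue hangs at the rail's far end (8 viewed). Now yellow.

Emit:
{"op": "send_rows", "data": {"moves": [[[0, 0, 0, 1.43, -3.6, 0, 0.1], [0, 0, 0, 1.43, -3.6, 0, 0.1], [0, 0, 0, 1.43, -3.6, 0, 0.1], [0, 0, 0, 1.43, -3.6, 0, 0.1], [0, 0, 0, 1.43, -3.6, 0, 0.1]]]}}

```text
time_s: 20.8
position: [0.5139, 0.0512, 0.3102]
tcp_rot: [[-1.0, 0.006, -0.002], [0.006, 1.0, 0.0], [0.002, 0.0, -1.0]]
force: [1.0, 0.2, 0.6]
opening: 0.548
```

Emit:
{"op": "send_rows", "data": {"moves": [[[0, 0, 0, 1.43, -3.6, 0, 0.1], [0, 0, 0, 1.43, -3.6, 0, 0.1], [0, 0, 0, 1.43, -3.6, 0, 0.1], [0, 0, 0, 1.43, -3.6, 0, 0.1], [0, 0, 0, 1.43, -3.6, 0, 0.1]]]}}

```text
time_s: 21.3
position: [0.4412, -0.1282, 0.3104]
tcp_rot: [[-1.0, 0.007, -0.001], [0.007, 1.0, 0.001], [0.001, 0.001, -1.0]]
force: [0.7, -0.3, 0.1]
opening: 0.554
```

Emit:
{"op": "send_rows", "data": {"moves": [[[0, 0, 0, 1.43, -3.6, 0, 0.1], [0, 0, 0, 1.43, -3.6, 0, 0.1], [0, 0, 8.3, 0, 0, 0, 0.1], [0, 0, 8.3, 0, 0, 0, 0.1], [0, 0, 8.3, 0, 0, 0, 0.1]]]}}

```text
time_s: 21.8
position: [0.4126, -0.1992, 0.3102]
tcp_rot: [[-0.901, 0.434, -0.001], [0.434, 0.901, 0.001], [0.002, 0.001, -1.0]]
force: [-0.7, 0.6, -0.2]
opening: 0.547
```

Emit:
{"op": "send_rows", "data": {"moves": [[[0, 0, 8.3, 0, 0, 0, 0.1], [0, 0, 8.3, 0, 0, 0, 0.1], [0, 0, 8.3, 0, 0, 0, 0.1], [0, 0, 8.3, 0, 0, 0, 0.1], [0, 0, 8.3, 0, 0, 0, 0.1]]]}}

```text
time_s: 22.3
position: [0.4128, -0.1987, 0.3103]
tcp_rot: [[-0.388, 0.921, -0.002], [0.921, 0.388, 0.001], [0.002, -0.001, -1.0]]
force: [-0.4, 0.1, -0.1]
opening: 0.552
```

Emit:
{"op": "send_rows", "data": {"moves": [[[0, 0, 8.3, 0, 0, 0, 0.1], [0, 0, 0, 0, 0, 0, 0.1], [0, 0, 0, 0, 0, 0, 0.1], [0, 0, 0, 0, 0, 0, 0.1], [0, 0, 0, 0, 0, 0, 0.1]]]}}

```text
time_s: 22.8
position: [0.4131, -0.1989, 0.3109]
tcp_rot: [[-0.258, 0.966, -0.0], [0.966, 0.258, 0.0], [0.0, -0.0, -1.0]]
force: [-0.4, -0.5, -0.1]
opening: 0.552
```

```bash
python3 go.py .413 -.198 .126 104.5
```

```text
t 22.8 pos [ 0.4131 -0.1989  0.3109] zaxis [-2.e-04  2.e-04 -1.e+00] yaw 0.5 shift cm [9.000e-02 1.000e-02 1.849e+01] F [-0.4 -0.5 -0.1] op 0.552
```

Emit:
{"op": "send_rows", "data": {"moves": [[[0, 0, 0.5, 0.1, 0, 3, 0.1], [0, 0, 0, 0, 0, 4, 0.1], [0, 0, 0, 0, 0, 4, 0.1], [0, 0, 0, 0, 0, 4, 0.1], [0, 0, 0, 0, 0, 2.4, 0.1]]]}}

```text
time_s: 23.3
position: [0.4119, -0.1971, 0.1347]
tcp_rot: [[-0.25, 0.968, -0.003], [0.968, 0.25, 0.002], [0.003, -0.002, -1.0]]
force: [0.2, -0.1, -0.3]
opening: 0.549
```

Emit:
{"op": "send_rows", "data": {"moves": [[[0, 0, 0, 0, 0, 1, 0.1], [0, 0, 0, 0, 0, 0, 0.1], [0, 0, 0, 0, 0, 0, -1], [0, 0, 0, 0, 0, 0, -1], [0, 0, 0, 0, 0, 0, -1]]]}}

```text
time_s: 23.8
position: [0.4137, -0.1985, 0.1283]
tcp_rot: [[-0.249, 0.969, 0.002], [0.969, 0.249, -0.002], [-0.002, 0.002, -1.0]]
force: [-0.2, -0.2, -0.3]
opening: 0.36
```

Emit:
{"op": "send_rows", "data": {"moves": [[[0, 0, 0, 0, 0, 0, -1], [0, 0, 0, 0, 0, 0, -1], [0, 0, 0, 0, 0, 0, -1], [0, 0, 0, 0, 0, 0, -1], [0, 0, 0, 0, 0, 0, -1]]]}}

```text
time_s: 24.3
position: [0.4134, -0.1982, 0.1275]
tcp_rot: [[-0.249, 0.969, 0.001], [0.969, 0.249, -0.001], [-0.001, 0.001, -1.0]]
force: [1.3, 1.5, 6.1]
opening: 0.163
```

Emit:
{"op": "send_rows", "data": {"moves": [[[0, 0, 0, 0, 0, 0, -1], [0, 0, 0, 0, 0, 0, -1], [0, 0, 0, 0, 0, -1, -1], [0, 0, 0, 0, 0, -2.5, -1], [0, 0, 0, 0, 0, -2.5, -1]]]}}

```text
time_s: 24.8
position: [0.4118, -0.1972, 0.1872]
tcp_rot: [[-0.249, 0.969, -0.003], [0.969, 0.249, 0.002], [0.003, -0.002, -1.0]]
force: [0.8, -0.2, -2.0]
opening: 0.164
```

Emit:
{"op": "send_rows", "data": {"moves": [[[0, 0, 7.4, 0, 0, 0, -1], [0, 0, 7.3, 0, 0, 0, -1], [0, 0, 0, 0, 0, 0, -1], [0, 0, 0, 0, 0, 0, -1], [0, 0, 0, 0, 0, 0, -1]]]}}

```text
time_s: 25.3
position: [0.4126, -0.1977, 0.1868]
tcp_rot: [[0.003, 1.0, -0.001], [1.0, -0.003, 0.001], [0.001, -0.001, -1.0]]
force: [0.1, 1.1, -1.5]
opening: 0.161
```

```bash
python3 go.py .496 -.0217 .1875 89.7
```

```text
t 25.3 pos [ 0.4126 -0.1977  0.1868] zaxis [-9.e-04  5.e-04 -1.e+00] yaw 0.1 shift cm [17.65  8.25 -0.07] F [ 0.1  1.1 -1.5] op 0.161
```

```bash
python3 -c "
from h import *
a=capture('scene');b=capture('top')
u,v=proj('scene',(.4126,-.1977,.14)).astype(int);x,y=proj('top',(.4126,-.1977,.14)).astype(int)
f=lambda i,u,v:cv2.resize(i[v-37:v+38,u-25:u+25],None,fx=8,fy=8,interpolation=cv2.INTER_CUBIC)
cv2.imwrite('pics/s5.png',np.hstack([f(a,u,v),f(b,x,y)]))"
```

```text
(no output)
```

View pics/s5.png

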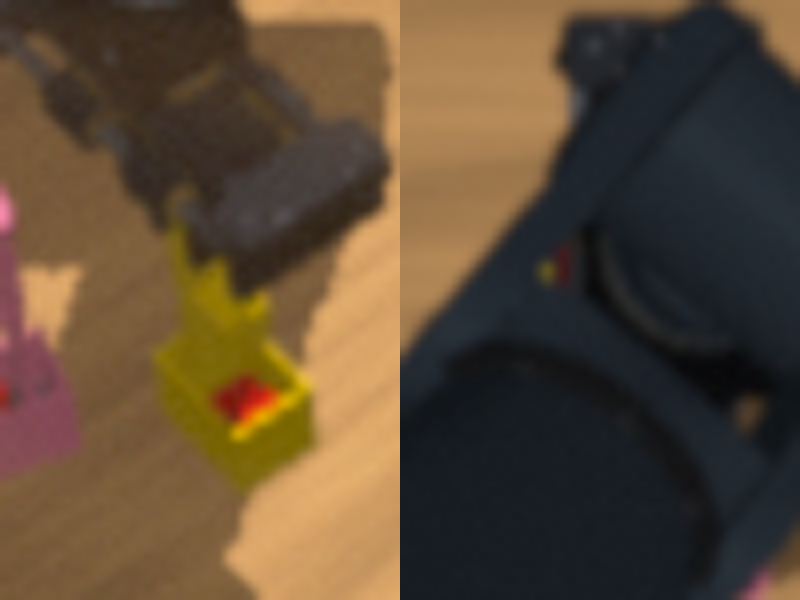

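Pot upright in the grip, partly hidden by the gripper (9 viewed). The opening reads 14 mm instead of 10, so I check the in-hand yaw with a fit.

```bash
cat > hand.py <<'E'
import sys; from fit import *   # hand.py colour x y lift_mm
import h,fit as F
C={c:camera_model(c) for c in('scene','top')}; F.camera_model=h.camera_model=lambda c:C[c]
n=sys.argv[1]; x,y,l=map(float,sys.argv[2:5]); capture('scene')
M=[(*b[:4],b[4]+l,b[5]+l) for b in F.POT[:4]]
b=mask_near('scene','pot_%s_grip'%n,(x,y,.03+l/1000)); print(b[0],b[1].sum(),b[2])
for a in (-.25,0,.25):
    q,s=fit({'scene':b[1]},M,(x,y),[a]); print(q.round(4),np.degrees(q[2]).round(1),round(s,3))
E
python3 hand.py yellow .4266 -.1977 59.5
```

```text
2.109294604011244 340.0 0.77
[ 0.4215 -0.1993 -0.0649] -3.7 0.843
[ 0.4212 -0.1989 -0.1226] -7.0 0.845
[ 0.4215 -0.1993 -0.1177] -6.7 0.848
```

Emit:
{"op": "send_rows", "data": {"moves": [[[0, 0, 0, 2.95, 1.4, 0, -1], [0, 0, 0, 2.95, 1.4, 0, -1], [0, 0, 0, 2.95, 1.4, 0, -1], [0, 0, 0, 2.95, 1.4, 0, -1], [0, 0, 0, 2.95, 1.4, 0, -1]]]}}

```text
time_s: 26.0
position: [0.484, -0.0496, 0.1869]
tcp_rot: [[0.005, 1.0, -0.0], [1.0, -0.005, -0.0], [-0.0, -0.0, -1.0]]
force: [-0.6, -0.7, -2.4]
opening: 0.166
```

Emit:
{"op": "send_rows", "data": {"moves": [[[0, 0, 0, 2.9, 1.2, 0, -1], [0, 0, 0, 0, 0, 0, -1], [0, 0, 0, 0, 0, 0, -1], [0, 0, 0, 0, 0, 0, -1], [0, 0, 0, 0, 0, 0, -1]]]}}

```text
time_s: 26.5
position: [0.4955, -0.0228, 0.187]
tcp_rot: [[0.006, 1.0, -0.0], [1.0, -0.006, -0.0], [-0.0, -0.0, -1.0]]
force: [0.5, 0.4, -2.0]
opening: 0.16
```

```bash
python3 go.py .5873 -.0217 .1875 89.7;python3 hand.py yellow .51 -.0217 59.5
```

```text
t 26.5 pos [ 0.4955 -0.0228  0.187 ] zaxis [-4.e-04 -3.e-04 -1.e+00] yaw -0.1 shift cm [ 0.16  9.18 -0.05] F [ 0.5  0.4 -2. ] op 0.16
2.622590650226139 412.0 0.85
[ 0.5049 -0.0203 -0.0048] -0.3 0.854
[ 0.5054 -0.0206  0.0784] 4.5 0.854
[ 0.5059 -0.0212  0.049 ] 2.8 0.853
```

Emit:
{"op": "send_rows", "data": {"moves": [[[0, 0, 0, 0, 2, 0, -1], [0, 0, 0, 0, 2, 0, -1], [0, 0, 0, 0, 2, 0, -1], [0, 0, 0, 0, 2, 0, -1], [0, 0, 0, 0, 1.2, 0, -1]]]}}

```text
time_s: 27.1
position: [0.5895, -0.0233, 0.1871]
tcp_rot: [[0.006, 1.0, 0.002], [1.0, -0.006, -0.0], [-0.0, 0.002, -1.0]]
force: [-0.0, 0.2, -0.9]
opening: 0.165
```

Emit:
{"op": "send_rows", "data": {"moves": [[[0, 0, 0, 0, 0, 0, -1], [0, 0, 0, 0, 0, 0, -1], [0, 0, 0, 0, 0, 0.5, -1], [0, 0, 0, 0, 0, 0.3, -1], [0, 0, 0, 0, 0, 0, -1]]]}}

```text
time_s: 27.6
position: [0.5867, -0.0222, 0.1784]
tcp_rot: [[0.005, 1.0, -0.002], [1.0, -0.005, 0.0], [0.0, -0.002, -1.0]]
force: [-0.3, 0.1, -2.3]
opening: 0.164
```

```bash
python3 go.py .5873 -.0217 .1875 89.7; python3 see.py scene s6.png 240 180 310 240 10
```

```text
t 27.6 pos [ 0.5867 -0.0222  0.1784] zaxis [-2.e-03  4.e-04 -1.e+00] yaw -0.0 shift cm [ 0.05  0.06 -0.91] F [-0.3  0.1 -2.3] op 0.164
```

View pics/s6.png

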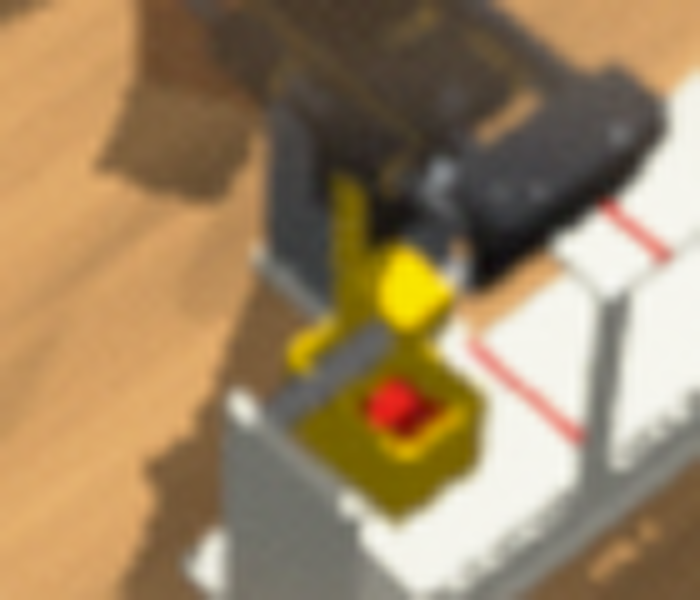

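Lip is above and beyond the rail (10 viewed). Lower on with a force watch.

Emit:
{"op": "send_rows", "data": {"moves": [[[0, 0, 0, 0, 0, 0.3, -1], [0, 0, 0, 0, 0, 0.3, -1], [0, 0, 0, 0, 0, 0, -1], [0, 0, 0, 0, 0, 0, -1], [0, 0, 0, 0, 0, 0, -1]]]}}

```text
time_s: 28.15
position: [0.5879, -0.0223, 0.1731]
tcp_rot: [[0.005, 1.0, 0.0], [1.0, -0.005, -0.0], [-0.0, 0.0, -1.0]]
force: [1.2, 0.7, -2.0]
opening: 0.161
```

Emit:
{"op": "send_rows", "data": {"moves": [[[0, 0, 0, 0, 0, 0.4, -1], [0, 0, 0, 0, 0, 0.3, -1], [0, 0, 0, 0, 0, 0, -1], [0, 0, 0, 0, 0, 0, -1], [0, 0, 0, 0, 0, 0, -1]]]}}

```text
time_s: 28.65
position: [0.5879, -0.0224, 0.1661]
tcp_rot: [[0.005, 1.0, 0.0], [1.0, -0.005, -0.0], [-0.0, 0.0, -1.0]]
force: [0.9, -0.1, -1.5]
opening: 0.163
```

Emit:
{"op": "send_rows", "data": {"moves": [[[0, 0, 0, 0, 0, 0.2, -1], [0, 0, 0, 0, 0, 0, -1], [0, 0, 0, 0, 0, 0, -1], [0, 0, 0, 0, 0, 0, -1], [0, 0, 0, 0, 0, 0, -1]]]}}

```text
time_s: 29.15
position: [0.5879, -0.0224, 0.1641]
tcp_rot: [[0.005, 1.0, 0.0], [1.0, -0.005, -0.0], [-0.0, 0.0, -1.0]]
force: [-0.5, -0.7, -2.2]
opening: 0.164
```

Emit:
{"op": "send_rows", "data": {"moves": [[[0, 0, 0, 0, 0, 0.1, -1], [0, 0, 0, 0.5, 0, 0, -1], [0, 0, 0, 1, 0, 0, -1], [0, 0, 0, 1.5, 0, 0, -1], [0, 0, 0, 1.5, 0, 0, -1]]]}}

```text
time_s: 29.65
position: [0.5879, 0.0242, 0.163]
tcp_rot: [[0.005, 1.0, -0.0], [1.0, -0.005, 0.0], [0.0, -0.0, -1.0]]
force: [0.6, 0.9, -1.8]
opening: 0.162
```

Emit:
{"op": "send_rows", "data": {"moves": [[[0, 0, 0, 1.5, 0, 0, -1], [0, 0, 0, 1.5, 0, 0, -1], [0, 0, 0, 1.5, 0, 0, -1], [0, 0, 0, 1.5, 0, 0, -1], [0, 0, 0, 1.5, 0, 0, -1]]]}}

```text
time_s: 30.15
position: [0.5884, 0.0991, 0.163]
tcp_rot: [[0.005, 1.0, -0.0], [1.0, -0.005, -0.0], [-0.0, -0.0, -1.0]]
force: [-0.0, 0.2, -1.5]
opening: 0.164
```

Emit:
{"op": "send_rows", "data": {"moves": [[[0, 0, 0, 2, 0, 0, -1], [0, 0, 0, 2, 0, 0, -1], [0, 0, 0, 2, 0, 0, -1], [0, 0, 0, 1.5, 0, 0, -1], [0, 0, 0, 1.3, 0, 0, -1]]]}}

```text
time_s: 30.65
position: [0.5888, 0.187, 0.163]
tcp_rot: [[0.004, 1.0, -0.0], [1.0, -0.004, -0.0], [-0.0, -0.0, -1.0]]
force: [-0.1, -0.7, -1.6]
opening: 0.162
```

Emit:
{"op": "send_rows", "data": {"moves": [[[0, 0, 0, 0, 0, 0.1, -1], [0, 0, 0, 0, 0, 0, -0.4], [0, 0, 0, 0, 0, 0, -0.4], [0, 0, 0, 0, 0, 0, -0.4], [0, 0, 0, 0, 0, 0, -0.4]]]}}

```text
time_s: 31.15
position: [0.5891, 0.1848, 0.162]
tcp_rot: [[0.006, 1.0, 0.0], [1.0, -0.006, -0.0], [-0.0, 0.0, -1.0]]
force: [0.1, -0.2, 0.1]
opening: 0.292
```

Emit:
{"op": "send_rows", "data": {"moves": [[[0, 0, 0, 0, 0, -1, -0.4], [0, 0, 0, 0, 0, -3, -0.4], [0, 0, 0, 0, 0, -4, -0.4], [0, 0, 0, 0, 0, -4, 0.1], [0, 0, 0, 0, 0, -2, 0.1]]]}}

```text
time_s: 31.65
position: [0.5907, 0.1856, 0.3071]
tcp_rot: [[0.006, 1.0, 0.007], [1.0, -0.006, 0.001], [0.001, 0.007, -1.0]]
force: [0.9, 0.8, -0.1]
opening: 0.408
```

```bash
python3 pots.py green grey; python3 go.py .5335 -.352 .3 101; python3 see.py scene s7.png 240 130 350 230 7
```

```text
green ['scene', 'top'] [ 0.5485 -0.3502  0.1673] deg 9.6 iou 0.874 grip [ 0.5347 -0.3525] heading 99.6
grey top bad None
grey ['scene'] [ 0.4097 -0.3551 -0.4895] deg -28.0 iou 0.908 grip [ 0.3973 -0.3485] heading 62.0
t 31.95 pos [0.5878 0.1854 0.3003] zaxis [-3.5e-03 -5.0e-04 -1.0e+00] yaw -11.3 shift cm [-5.171e+01 -1.558e+01  3.000e-02] F [0.5 0.  0.9] op 0.543
```

View pics/s7.png

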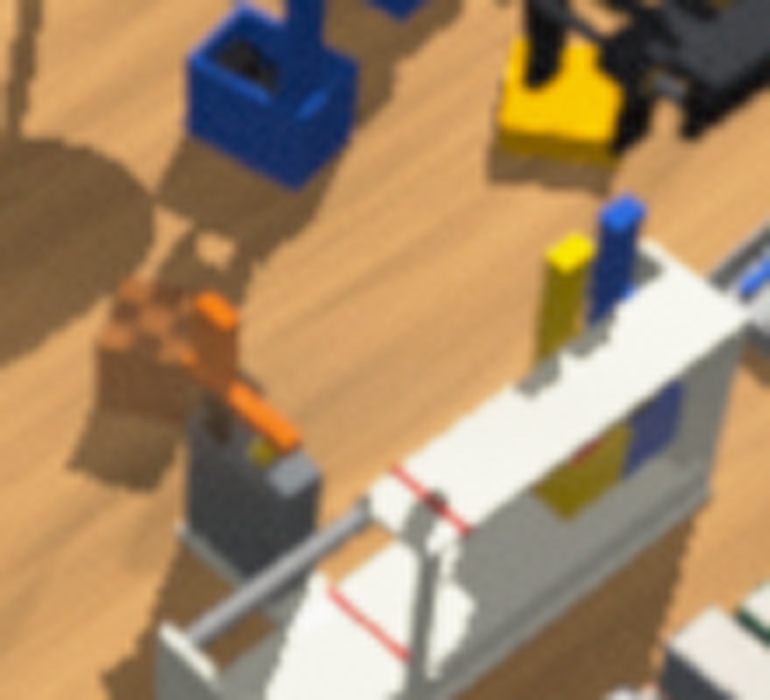

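Blue and yellow hang past the mark (11 viewed). Now green.

Emit:
{"op": "send_rows", "data": {"moves": [[[0, 0, 0, -3.6, -0.34, 0, 0.1], [0, 0, 0, -3.6, -0.34, 0, 0.1], [0, 0, 0, -3.6, -0.34, 0, 0.1], [0, 0, 0, -3.6, -0.34, 0, 0.1], [0, 0, 0, -3.6, -0.34, 0, 0.1]]]}}

```text
time_s: 32.5
position: [0.5699, 0.0045, 0.3004]
tcp_rot: [[0.005, 1.0, -0.003], [1.0, -0.005, 0.001], [0.001, -0.003, -1.0]]
force: [0.4, 0.1, 0.1]
opening: 0.554
```

Emit:
{"op": "send_rows", "data": {"moves": [[[0, 0, 0, -3.6, -0.34, 0, 0.1], [0, 0, 0, -3.6, -0.34, 0, 0.1], [0, 0, 0, -3.6, -0.34, 0, 0.1], [0, 0, 0, -3.6, -0.34, 0, 0.1], [0, 0, 0, -3.6, -0.34, 0, 0.1]]]}}

```text
time_s: 33.0
position: [0.552, -0.1753, 0.3004]
tcp_rot: [[0.005, 1.0, -0.003], [1.0, -0.005, 0.002], [0.002, -0.003, -1.0]]
force: [0.7, 0.4, -0.7]
opening: 0.55
```

Emit:
{"op": "send_rows", "data": {"moves": [[[0, 0, 0, -3.6, -0.34, 0, 0.1], [0, 0, 0, -3.6, -0.34, 0, 0.1], [0, 0, 0, -3.6, -0.34, 0, 0.1], [0, 0, 0, -3.6, -0.34, 0, 0.1], [0, 0, 0, -3.3, -0.34, 0, 0.1]]]}}

```text
time_s: 33.5
position: [0.5342, -0.3524, 0.3001]
tcp_rot: [[0.006, 1.0, -0.003], [1.0, -0.006, 0.002], [0.002, -0.003, -1.0]]
force: [-0.5, 0.2, 0.7]
opening: 0.552
```

Emit:
{"op": "send_rows", "data": {"moves": [[[0, 0, -5, 0, 0, 0, 0.1], [0, 0, -5, 0, 0, 0, 0.1], [0, 0, 0, 0, 0, 0, 0.1], [0, 0, 0, 0, 0, 0, 0.1], [0, 0, 0, 0, 0, 0, 0.1]]]}}

```text
time_s: 34.0
position: [0.535, -0.3506, 0.3014]
tcp_rot: [[-0.168, 0.986, -0.001], [0.986, 0.168, 0.001], [0.001, -0.001, -1.0]]
force: [-0.8, -0.0, -0.0]
opening: 0.549
```

```bash
python3 go.py .534 -.352 .1255 100
```

```text
t 34.0 pos [ 0.535  -0.3506  0.3014] zaxis [-9.e-04  9.e-04 -1.e+00] yaw -0.3 shift cm [-0.12 -0.12 17.59] F [-0.8 -0.  -0. ] op 0.549
```

Emit:
{"op": "send_rows", "data": {"moves": [[[0, 0, 0, -0.1, -0.1, 3, 0.1], [0, 0, 0, 0, 0, 4, 0.1], [0, 0, 0, 0, 0, 4, 0.1], [0, 0, 0, 0, 0, 4, 0.1], [0, 0, 0, 0, 0, 2.1, 0.1]]]}}

```text
time_s: 34.5
position: [0.5328, -0.3503, 0.1274]
tcp_rot: [[-0.168, 0.986, -0.004], [0.986, 0.168, 0.004], [0.005, -0.004, -1.0]]
force: [-0.2, -1.0, 0.3]
opening: 0.549
```

Emit:
{"op": "send_rows", "data": {"moves": [[[0, 0, 0, 0, 0, 1, 0.1], [0, 0, 0, 0, 0, 0, 0.1], [0, 0, 0, 0, 0, 0, -1], [0, 0, 0, 0, 0, 0, -1], [0, 0, 0, 0, 0, 0, -1]]]}}

```text
time_s: 35.0
position: [0.5351, -0.3529, 0.1228]
tcp_rot: [[-0.169, 0.986, 0.002], [0.986, 0.169, -0.002], [-0.003, 0.002, -1.0]]
force: [-0.3, -0.7, 0.5]
opening: 0.361
```

Emit:
{"op": "send_rows", "data": {"moves": [[[0, 0, 0, 0, 0, 0, -1], [0, 0, 0, 0, 0, 0, -1], [0, 0, 0, 0, 0, 0, -1], [0, 0, 0, 0, 0, 0, -1], [0, 0, 0, 0, 0, 0, -1]]]}}

```text
time_s: 35.5
position: [0.5343, -0.3524, 0.1217]
tcp_rot: [[-0.169, 0.986, 0.0], [0.986, 0.169, -0.001], [-0.001, 0.0, -1.0]]
force: [-1.8, 0.2, 5.3]
opening: 0.175
```

Emit:
{"op": "send_rows", "data": {"moves": [[[0, 0, 0, 0, 0, 0, -1], [0, 0, 0, 0, 0, 0, -1], [0, 0, 0, 0, 0, 0, -1], [0, 0, 0, 0, 0, 0, -1], [0, 0, 0, 0, 0, 0, -1]]]}}

```text
time_s: 36.0
position: [0.5343, -0.3525, 0.1217]
tcp_rot: [[-0.169, 0.986, 0.0], [0.986, 0.169, -0.001], [-0.001, 0.0, -1.0]]
force: [-2.3, 0.2, 4.5]
opening: 0.175
```

Emit:
{"op": "send_rows", "data": {"moves": [[[0, 0, 0, 0, 0, -1, -1], [0, 0, 0, 0, 0, -2.5, -1], [0, 0, 0, 0, 0, -2.5, -1], [0, 0, 5, 0, 0, 0, -1], [0, 0, 5, 0, 0, 0, -1]]]}}

```text
time_s: 36.5
position: [0.5346, -0.3524, 0.1819]
tcp_rot: [[0.009, 1.0, 0.001], [1.0, -0.009, -0.001], [-0.001, 0.001, -1.0]]
force: [-0.2, 0.7, -2.7]
opening: 0.173
```

Emit:
{"op": "send_rows", "data": {"moves": [[[0, 0, 0, 3.3, -0.37, 0, -1], [0, 0, 0, 3.3, -0.37, 0, -1], [0, 0, 0, 3.3, -0.37, 0, -1], [0, 0, 0, 3.3, -0.37, 0, -1], [0, 0, 0, 3.3, -0.37, 0, -1]]]}}

```text
time_s: 37.0
position: [0.5161, -0.1856, 0.1807]
tcp_rot: [[0.006, 1.0, -0.001], [1.0, -0.006, 0.001], [0.001, -0.001, -1.0]]
force: [0.1, 0.6, -1.4]
opening: 0.178
```

Emit:
{"op": "send_rows", "data": {"moves": [[[0, 0, 0, 3.3, -0.37, 0, -1], [0, 0, 0, 3.3, -0.37, 0, -1], [0, 0, 0, 3.3, -0.37, 0, -1], [0, 0, 0, 3.3, -0.37, 0, -1], [0, 0, 0, 3.3, -0.37, 0, -1]]]}}

```text
time_s: 37.5
position: [0.4985, -0.0205, 0.1809]
tcp_rot: [[0.005, 1.0, -0.001], [1.0, -0.005, 0.0], [0.0, -0.001, -1.0]]
force: [0.3, 0.7, -1.9]
opening: 0.176
```

Emit:
{"op": "send_rows", "data": {"moves": [[[0, 0, 0, 0, 0, 0, -1], [0, 0, 0, 0, 0, 0, -1], [0, 0, 0, 0, 0, 0, -1], [0, 0, 0, 0, 0, 0, -1], [0, 0, 0, 0, 0, 0, -1]]]}}

```text
time_s: 38.0
position: [0.4993, -0.023, 0.181]
tcp_rot: [[0.007, 1.0, 0.0], [1.0, -0.007, -0.0], [-0.0, 0.0, -1.0]]
force: [-0.1, -0.4, -1.4]
opening: 0.179
```

```bash
python3 go.py .5872 -.0222 .1817 89.7;python3 hand.py green .51 -.022 60; python3 see.py scene s8.png 225 170 295 230 10
```

```text
t 38.0 pos [ 0.4993 -0.023   0.181 ] zaxis [ 2.e-04 -0.e+00 -1.e+00] yaw -0.1 shift cm [ 0.12  8.79 -0.07] F [-0.1 -0.4 -1.4] op 0.179
1.6517833151861347 388.0 0.59
[ 0.5086 -0.0234 -0.0258] -1.5 0.877
[ 0.5086 -0.0232 -0.0254] -1.5 0.876
[ 0.509  -0.0232  0.0036] 0.2 0.875
```

View pics/s8.png

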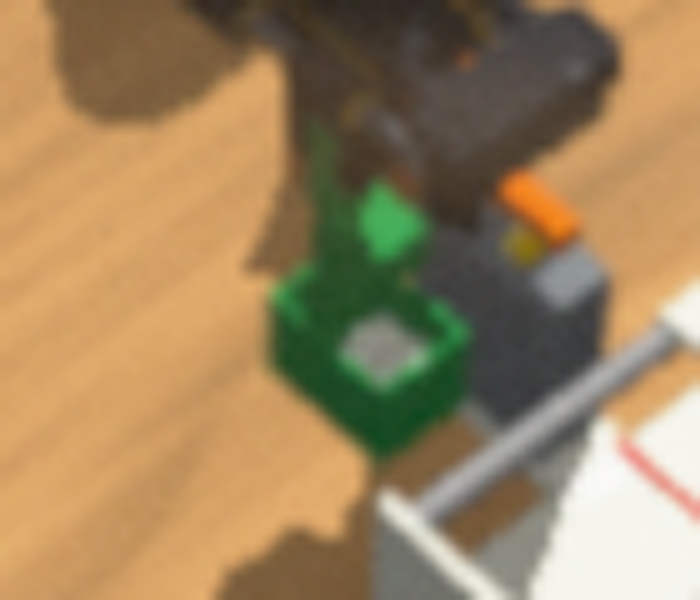

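Green is upright (12 viewed), with the same hand offset as yellow. Hook it the same way.

Emit:
{"op": "send_rows", "data": {"moves": [[[0, 0, 0, 0, 2, 0, -1], [0, 0, 0, 0, 2, 0, -1], [0, 0, 0, 0, 2, 0, -1], [0, 0, 0, 0, 2, 0, -1], [0, 0, 0, 0, 0.85, 0, -1]]]}}

```text
time_s: 38.65
position: [0.5897, -0.023, 0.1811]
tcp_rot: [[0.006, 1.0, 0.003], [1.0, -0.006, -0.0], [-0.0, 0.003, -1.0]]
force: [0.2, -0.3, -2.8]
opening: 0.172
```

Emit:
{"op": "send_rows", "data": {"moves": [[[0, 0, 0, 0, 0, 0, -1], [0, 0, 0, 0, 0, 0, -1], [0, 0, 0, 0, 0, 0.5, -1], [0, 0, 0, 0, 0, 0.4, -1], [0, 0, 0, 0, 0, 0, -1]]]}}

```text
time_s: 39.15
position: [0.5862, -0.0223, 0.1712]
tcp_rot: [[0.005, 1.0, -0.002], [1.0, -0.005, 0.001], [0.001, -0.002, -1.0]]
force: [-0.3, 0.4, -1.7]
opening: 0.179
```

Emit:
{"op": "send_rows", "data": {"moves": [[[0, 0, 0, 0, 0, 0.3, -1], [0, 0, 0, 0, 0, 0.3, -1], [0, 0, 0, 0, 0, 0, -1], [0, 0, 0, 0, 0, 0, -1], [0, 0, 0, 0, 0, 0, -1]]]}}

```text
time_s: 39.65
position: [0.5876, -0.0225, 0.1662]
tcp_rot: [[0.005, 1.0, 0.0], [1.0, -0.005, -0.0], [-0.0, 0.0, -1.0]]
force: [-0.1, -0.8, -3.5]
opening: 0.179
```

Emit:
{"op": "send_rows", "data": {"moves": [[[0, 0, 0, 0, 0, 0.4, -1], [0, 0, 0, 0, 0, 0.3, -1], [0, 0, 0, 0, 0, 0, -1], [0, 0, 0, 0, 0, 0, -1], [0, 0, 0, 0, 0, 0, -1]]]}}

```text
time_s: 40.15
position: [0.5876, -0.0225, 0.1591]
tcp_rot: [[0.005, 1.0, 0.0], [1.0, -0.005, -0.0], [-0.0, 0.0, -1.0]]
force: [-0.8, 0.2, -2.5]
opening: 0.175
```

Emit:
{"op": "send_rows", "data": {"moves": [[[0, 0, 0, 0, 0, 0.2, -1], [0, 0, 0, 0.5, 0, 0, -1], [0, 0, 0, 1, 0, 0, -1], [0, 0, 0, 1.5, 0, 0, -1], [0, 0, 0, 1.5, 0, 0, -1]]]}}

```text
time_s: 40.65
position: [0.5876, 0.0241, 0.1571]
tcp_rot: [[0.005, 1.0, -0.0], [1.0, -0.005, 0.001], [0.001, -0.0, -1.0]]
force: [0.7, -0.3, -3.1]
opening: 0.177
```

Emit:
{"op": "send_rows", "data": {"moves": [[[0, 0, 0, 1.5, 0, 0, -1], [0, 0, 0, 1.5, 0, 0, -1], [0, 0, 0, 1.5, 0, 0, -1], [0, 0, 0, 1.5, 0, 0, -1], [0, 0, 0, 1.5, 0, 0, -1]]]}}

```text
time_s: 41.15
position: [0.5881, 0.0989, 0.157]
tcp_rot: [[0.005, 1.0, 0.0], [1.0, -0.005, -0.0], [-0.0, 0.0, -1.0]]
force: [-0.0, -0.2, -1.7]
opening: 0.174
```

Emit:
{"op": "send_rows", "data": {"moves": [[[0, 0, 0, 1.5, 0, 0, -1], [0, 0, 0, 1.5, 0, 0, -1], [0, 0, 0, 1.2, 0, 0, -1], [0, 0, 0, 0, 0, 0, -1], [0, 0, 0, 0, 0, 0, -1]]]}}

```text
time_s: 41.65
position: [0.5883, 0.1395, 0.157]
tcp_rot: [[0.004, 1.0, -0.0], [1.0, -0.004, -0.001], [-0.001, -0.0, -1.0]]
force: [-0.5, -0.5, -2.5]
opening: 0.178
```

Emit:
{"op": "send_rows", "data": {"moves": [[[0, 0, 0, 0, 0, 0.1, -1], [0, 0, 0, 0, 0, 0, -0.4], [0, 0, 0, 0, 0, 0, -0.4], [0, 0, 0, 0, 0, 0, -0.4], [0, 0, 0, 0, 0, 0, -0.4]]]}}

```text
time_s: 42.15
position: [0.5886, 0.1392, 0.1562]
tcp_rot: [[0.006, 1.0, 0.0], [1.0, -0.006, -0.0], [-0.0, 0.0, -1.0]]
force: [0.9, -0.1, 0.5]
opening: 0.294
```

Emit:
{"op": "send_rows", "data": {"moves": [[[0, 0, 0, 0, 0, -1, -0.4], [0, 0, 0, 0, 0, -3, -0.4], [0, 0, 0, 0, 0, -4, -0.4], [0, 0, 0, 0, 0, -4, 0.1], [0, 0, 0, 0, 0, -2, 0.1]]]}}

```text
time_s: 42.65
position: [0.5901, 0.1397, 0.301]
tcp_rot: [[0.005, 1.0, 0.007], [1.0, -0.005, 0.0], [0.0, 0.007, -1.0]]
force: [0.7, -0.6, -0.6]
opening: 0.409
```

```bash
python3 pots.py grey full; python3 go.py .3985 -.349 .3 62; python3 see.py scene s9.png 240 130 350 230 7
```

```text
grey ['scene', 'top'] [ 0.4121 -0.3548 -0.4539] deg -26.0 iou 0.846 grip [ 0.3995 -0.3486] heading 64.0
t 42.85 pos [0.588  0.1395 0.2962] zaxis [ 3.e-04 -1.e-04 -1.e+00] yaw 27.7 shift cm [-52.03   6.2   -0.38] F [ 0.3  0.3 -0.8] op 0.524
```

View pics/s9.png

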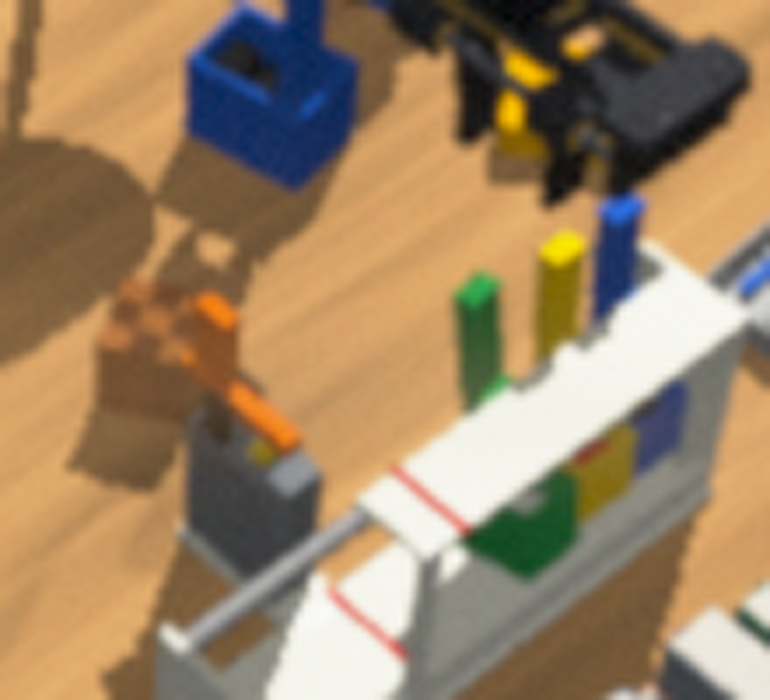

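Three pots on the rail (13 viewed); green's box looks slightly turned, so I recheck once the arm has moved away. Now over to grey.

Emit:
{"op": "send_rows", "data": {"moves": [[[0, 0, 0, -3.5, -1.33, 0, 0.1], [0, 0, 0, -3.5, -1.33, 0, 0.1], [0, 0, 0, -3.5, -1.33, 0, 0.1], [0, 0, 0, -3.5, -1.33, 0, 0.1], [0, 0, 0, -3.5, -1.33, 0, 0.1]]]}}

```text
time_s: 43.4
position: [0.5191, -0.0361, 0.294]
tcp_rot: [[0.005, 1.0, -0.004], [1.0, -0.005, 0.001], [0.001, -0.004, -1.0]]
force: [0.5, -0.4, 0.7]
opening: 0.547
```

Emit:
{"op": "send_rows", "data": {"moves": [[[0, 0, 0, -3.5, -1.33, 0, 0.1], [0, 0, 0, -3.5, -1.33, 0, 0.1], [0, 0, 0, -3.5, -1.33, 0, 0.1], [0, 0, 0, -3.5, -1.33, 0, 0.1], [0, 0, 0, -3.5, -1.33, 0, 0.1]]]}}

```text
time_s: 43.9
position: [0.4518, -0.2104, 0.2941]
tcp_rot: [[0.005, 1.0, -0.003], [1.0, -0.005, 0.003], [0.003, -0.003, -1.0]]
force: [0.7, -0.9, -0.5]
opening: 0.55
```

Emit:
{"op": "send_rows", "data": {"moves": [[[0, 0, 0, -3.5, -1.33, 0, 0.1], [0, 0, 0, -3.5, -1.33, 0, 0.1], [0, 0, 0, -3.5, -1.33, 0, 0.1], [0, 0, 0, -3.5, -1.33, 0, 0.1], [0, 0, 0, 0, 0, 0, 0.1]]]}}

```text
time_s: 44.4
position: [0.3977, -0.3532, 0.294]
tcp_rot: [[0.01, 1.0, -0.002], [1.0, -0.01, 0.001], [0.001, -0.002, -1.0]]
force: [-0.2, 0.6, -0.4]
opening: 0.554
```

Emit:
{"op": "send_rows", "data": {"moves": [[[0, 0, 6.75, 0, 0, 0, 0.1], [0, 0, 6.75, 0, 0, 0, 0.1], [0, 0, 6.75, 0, 0, 0, 0.1], [0, 0, 6.75, 0, 0, 0, 0.1], [0, 0, 0, 0, 0, 0, 0.1]]]}}

```text
time_s: 44.9
position: [0.3992, -0.348, 0.2945]
tcp_rot: [[0.458, 0.889, -0.002], [0.889, -0.458, 0.003], [0.002, -0.003, -1.0]]
force: [0.1, -0.5, 0.0]
opening: 0.546
```

```bash
python3 go.py .399 -.349 .123 63; python3 - <<'E'
from h import *
a=capture('scene');b=capture('top')
x,y=proj('top',(.6,.13,.13)).astype(int);u,v=proj('scene',(.6,.13,.1)).astype(int)
f=lambda i,u,v:cv2.resize(i[v-30:v+30,u-40:u+40],None,fx=5,fy=5,interpolation=cv2.INTER_CUBIC)
g=lambda i,u,v:cv2.resize(i[v-30:v+30,u-40:u+40],None,fx=5,fy=5,interpolation=cv2.INTER_CUBIC)
cv2.imwrite('pics/s10.png',np.hstack([f(a,u,v),g(b,x,y)]))
E
```

```text
t 44.9 pos [ 0.3992 -0.348   0.2945] zaxis [-0.0021  0.0033 -1.    ] yaw -0.3 shift cm [-0.1   0.02 17.15] F [ 0.1 -0.5  0. ] op 0.546
```

View pics/s10.png

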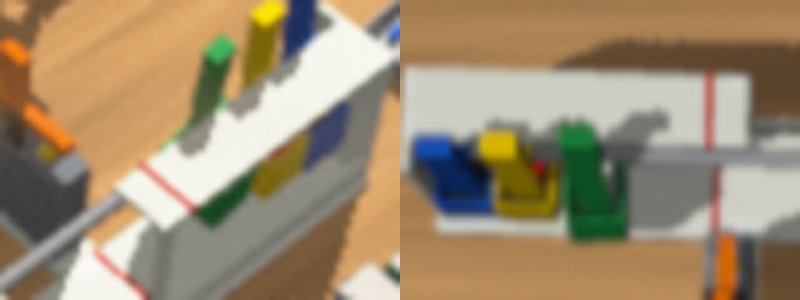

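Green is only swinging (tilted the other way now), hooked on the rail (14 viewed). It should settle. Grip grey.

Emit:
{"op": "send_rows", "data": {"moves": [[[0, 0, 0, -0.1, 0, 3, 0.1], [0, 0, 0, 0, 0, 4, 0.1], [0, 0, 0, 0, 0, 4, 0.1], [0, 0, 0, 0, 0, 3.5, 0.1], [0, 0, 0, 0, 0, 1.6, 0.1]]]}}

```text
time_s: 45.5
position: [0.3977, -0.3481, 0.1316]
tcp_rot: [[0.457, 0.89, -0.004], [0.89, -0.457, 0.005], [0.003, -0.006, -1.0]]
force: [-0.0, 0.6, -0.9]
opening: 0.55
```

Emit:
{"op": "send_rows", "data": {"moves": [[[0, 0, 0, 0, 0, 1, 0.1], [0, 0, 0, 0, 0, 0, 0.1], [0, 0, 0, 0, 0, 0, -1], [0, 0, 0, 0, 0, 0, -1], [0, 0, 0, 0, 0, 0, -1]]]}}

```text
time_s: 46.0
position: [0.3997, -0.351, 0.1262]
tcp_rot: [[0.458, 0.889, 0.002], [0.889, -0.458, -0.002], [-0.001, 0.002, -1.0]]
force: [0.8, 0.1, 0.7]
opening: 0.362
```

Emit:
{"op": "send_rows", "data": {"moves": [[[0, 0, 0, 0, 0, 0, -1], [0, 0, 0, 0, 0, 0, -1], [0, 0, 0, 0, 0, 0, -1], [0, 0, 0, 0, 0, 0, -1], [0, 0, 0, 0, 0, 0, -1]]]}}

```text
time_s: 46.5
position: [0.3991, -0.3505, 0.1255]
tcp_rot: [[0.459, 0.889, 0.0], [0.889, -0.459, -0.0], [-0.0, 0.0, -1.0]]
force: [-1.9, 0.1, 5.5]
opening: 0.164
```

Emit:
{"op": "send_rows", "data": {"moves": [[[0, 0, 0, 0, 0, 0, -1], [0, 0, 0, 0, 0, 0, -1], [0, 0, 0, 0, 0, -1, -1], [0, 0, 0, 0, 0, -2.5, -1], [0, 0, 0, 0, 0, -2.5, -1]]]}}

```text
time_s: 47.0
position: [0.3988, -0.3498, 0.1851]
tcp_rot: [[0.459, 0.889, -0.001], [0.889, -0.459, 0.002], [0.001, -0.002, -1.0]]
force: [0.4, -0.4, -2.2]
opening: 0.164
```

Emit:
{"op": "send_rows", "data": {"moves": [[[0, 0, -7, 0, 0, 0, -1], [0, 0, -7, 0, 0, 0, -1], [0, 0, -7, 0, 0, 0, -1], [0, 0, -6, 0, 0, 0, -1], [0, 0, 0, 0, 0, 0, -1]]]}}

```text
time_s: 47.5
position: [0.3991, -0.3501, 0.185]
tcp_rot: [[0.005, 1.0, -0.0], [1.0, -0.005, 0.001], [0.001, -0.0, -1.0]]
force: [-0.1, -0.1, -2.8]
opening: 0.172
```

```bash
python3 go.py .499 -.0225 .183 89.7
```

```text
t 47.5 pos [ 0.3991 -0.3501  0.185 ] zaxis [-2.e-04  5.e-04 -1.e+00] yaw -0.0 shift cm [32.81  9.82  0.2 ] F [-0.1 -0.1 -2.8] op 0.172
```

Emit:
{"op": "send_rows", "data": {"moves": [[[0, 0, 0, 3.28, 0.98, 0, -1], [0, 0, 0, 3.28, 0.98, 0, -1], [0, 0, 0, 3.28, 0.98, 0, -1], [0, 0, 0, 3.28, 0.98, 0, -1], [0, 0, 0, 3.28, 0.98, 0, -1]]]}}

```text
time_s: 48.0
position: [0.4492, -0.1853, 0.1851]
tcp_rot: [[0.008, 1.0, 0.0], [1.0, -0.008, 0.0], [0.0, 0.0, -1.0]]
force: [1.0, -0.3, -1.2]
opening: 0.165
```

Emit:
{"op": "send_rows", "data": {"moves": [[[0, 0, 0, 3.28, 0.98, 0, -1], [0, 0, 0, 3.28, 0.98, 0, -1], [0, 0, 0, 3.28, 0.98, 0, -1], [0, 0, 0, 3.28, 0.98, 0, -1], [0, 0, 0, 3.28, 0.98, 0, -1]]]}}

```text
time_s: 48.5
position: [0.499, -0.0214, 0.1851]
tcp_rot: [[0.008, 1.0, -0.0], [1.0, -0.008, 0.0], [0.0, -0.0, -1.0]]
force: [0.9, 0.5, -1.8]
opening: 0.166
```

Emit:
{"op": "send_rows", "data": {"moves": [[[0, 0, 0, 0, 0, 0, -1], [0, 0, 0, 0, 0, 0, -1], [0, 0, 0, 0, 0, 0, -1], [0, 0, 0, 0, 0, 0, -1], [0, 0, 0, 0, 0, 0, -1]]]}}

```text
time_s: 49.0
position: [0.4987, -0.024, 0.1851]
tcp_rot: [[0.007, 1.0, -0.0], [1.0, -0.007, -0.0], [-0.0, -0.0, -1.0]]
force: [-0.4, 0.3, -1.9]
opening: 0.169
```

```bash
python3 go.py .588 -.0225 .185 89.7;python3 hand.py grey .51 -.022 59.5
```

```text
t 49.0 pos [ 0.4987 -0.024   0.1851] zaxis [-1.e-04 -1.e-04 -1.e+00] yaw -0.1 shift cm [0.19 8.93 0.01] F [-0.4  0.3 -1.9] op 0.169
2.7725926663533267 439.0 0.9
[ 0.5082 -0.0232 -0.0377] -2.2 0.81
[ 0.5083 -0.0231 -0.0357] -2.0 0.811
[ 0.5087 -0.0236  0.0046] 0.3 0.809
```

Emit:
{"op": "send_rows", "data": {"moves": [[[0, 0, 0, 0, 2, 0, -1], [0, 0, 0, 0, 2, 0, -1], [0, 0, 0, 0, 2, 0, -1], [0, 0, 0, 0, 2, 0, -1], [0, 0, 0, 0, 0.9, 0, -1]]]}}

```text
time_s: 49.6
position: [0.5899, -0.0241, 0.1851]
tcp_rot: [[0.006, 1.0, 0.002], [1.0, -0.006, -0.0], [-0.0, 0.002, -1.0]]
force: [-0.0, -0.2, -2.0]
opening: 0.17
```

Emit:
{"op": "send_rows", "data": {"moves": [[[0, 0, 0, 0, 0, 0, -1], [0, 0, 0, 0, 0, 0, -1], [0, 0, 0, 0, 0, 0.5, -1], [0, 0, 0, 0, 0, 0.4, -1], [0, 0, 0, 0, 0, 0, -1]]]}}

```text
time_s: 50.1
position: [0.5866, -0.0232, 0.1752]
tcp_rot: [[0.005, 1.0, -0.002], [1.0, -0.005, 0.0], [0.0, -0.002, -1.0]]
force: [0.7, 0.7, -2.8]
opening: 0.17
```

Emit:
{"op": "send_rows", "data": {"moves": [[[0, 0, 0, 0, 0, 0.3, -1], [0, 0, 0, 0, 0, 0.3, -1], [0, 0, 0, 0, 0, 0, -1], [0, 0, 0, 0, 0, 0, -1], [0, 0, 0, 0, 0, 0, -1]]]}}

```text
time_s: 50.6
position: [0.5879, -0.0234, 0.1701]
tcp_rot: [[0.005, 1.0, 0.0], [1.0, -0.005, -0.0], [-0.0, 0.0, -1.0]]
force: [-0.4, 0.1, -2.5]
opening: 0.171
```

Emit:
{"op": "send_rows", "data": {"moves": [[[0, 0, 0, 0, 0, 0.4, -1], [0, 0, 0, 0, 0, 0.3, -1], [0, 0, 0, 0, 0, 0.1, -1], [0, 0, 0, 0, 0, 0, -1], [0, 0, 0, 0, 0, 0, -1]]]}}

```text
time_s: 51.1
position: [0.5879, -0.0234, 0.162]
tcp_rot: [[0.005, 1.0, -0.0], [1.0, -0.005, 0.0], [0.0, -0.0, -1.0]]
force: [-0.1, -0.5, -1.6]
opening: 0.165
```

Emit:
{"op": "send_rows", "data": {"moves": [[[0, 0, 0, 0, 0, 0.1, -1], [0, 0, 0, 0.5, 0, 0, -1], [0, 0, 0, 1, 0, 0, -1], [0, 0, 0, 1.5, 0, 0, -1], [0, 0, 0, 1.5, 0, 0, -1]]]}}

```text
time_s: 51.6
position: [0.588, 0.0232, 0.1611]
tcp_rot: [[0.005, 1.0, -0.0], [1.0, -0.005, 0.0], [0.0, -0.0, -1.0]]
force: [-0.1, -0.1, -2.0]
opening: 0.166
```

Emit:
{"op": "send_rows", "data": {"moves": [[[0, 0, 0, 1.5, 0, 0, -1], [0, 0, 0, 1.5, 0, 0, -1], [0, 0, 0, 1.5, 0, 0, -1], [0, 0, 0, 1.5, 0, 0, -1], [0, 0, 0, 1.1, 0, 0, -1]]]}}

```text
time_s: 52.1
position: [0.5883, 0.0943, 0.161]
tcp_rot: [[0.004, 1.0, -0.0], [1.0, -0.004, 0.0], [0.0, -0.0, -1.0]]
force: [0.1, -0.2, -1.9]
opening: 0.173
```

Emit:
{"op": "send_rows", "data": {"moves": [[[0, 0, 0, 0, 0, 0.1, -1], [0, 0, 0, 0, 0, 0, -1], [0, 0, 0, 0, 0, 0, -0.4], [0, 0, 0, 0, 0, 0, -0.4], [0, 0, 0, 0, 0, 0, -0.4]]]}}

```text
time_s: 52.6
position: [0.5888, 0.0918, 0.1602]
tcp_rot: [[0.006, 1.0, 0.001], [1.0, -0.006, -0.0], [-0.0, 0.001, -1.0]]
force: [0.2, 1.6, 0.9]
opening: 0.283
```

Emit:
{"op": "send_rows", "data": {"moves": [[[0, 0, 0, 0, 0, 0, -0.4], [0, 0, 0, 0, 0, 0, -0.4], [0, 0, 0, 0, 0, -2, -0.4], [0, 0, 0, 0, 0, -3, -0.4], [0, 0, 0, 0, 0, -4, -0.4]]]}}

```text
time_s: 53.1
position: [0.587, 0.0924, 0.2492]
tcp_rot: [[0.005, 1.0, -0.005], [1.0, -0.005, 0.0], [0.0, -0.005, -1.0]]
force: [0.8, 0.6, 0.4]
opening: 0.302
```

Emit:
{"op": "send_rows", "data": {"moves": [[[0, 0, 0, 0, 0, -4, -0.2], [0, 0, -8, 0, 0, 0, -0.2], [0, 0, -8, 0, 0, 0, -0.2], [0, 0, -8, 0, 0, 0, -0.2], [0, 0, -8, 0, 0, 0, -0.2]]]}}

```text
time_s: 53.6
position: [0.5883, 0.0925, 0.2902]
tcp_rot: [[-0.53, 0.848, 0.0], [0.848, 0.53, -0.0], [-0.0, 0.0, -1.0]]
force: [0.0, -0.2, -0.1]
opening: 0.396
```

Emit:
{"op": "send_rows", "data": {"moves": [[[0, 0, -8, 0, 0, 0, -0.2], [0, 0, -8, 0, 0, 0, -0.2], [0, 0, -8, 0, 0, 0, -0.2], [0, 0, -8, 0, 0, 0, -0.2], [0, 0, -8, 0, 0, 0, -0.2]]]}}

```text
time_s: 54.1
position: [0.5883, 0.0925, 0.2899]
tcp_rot: [[-0.951, 0.309, -0.0], [0.309, 0.951, -0.0], [0.0, -0.0, -1.0]]
force: [-1.2, -0.9, 0.1]
opening: 0.403
```

Emit:
{"op": "send_rows", "data": {"moves": [[[0, 0, -8, 0, 0, 0, -0.2], [0, 0, -8, 0, 0, 0, -0.2], [0, 0, -2, 0, 0, 0, -0.2], [0, 0, 0, 0, 0, 0, -0.2], [0, 0, 0, 0, 0, 0, -0.2]]]}}

```text
time_s: 54.6
position: [0.5884, 0.0925, 0.29]
tcp_rot: [[-1.0, 0.006, -0.0], [0.006, 1.0, -0.0], [0.0, -0.0, -1.0]]
force: [-0.5, -0.2, -0.4]
opening: 0.403
```

```bash
python3 go.py .487 .0425 .30 180
```

```text
t 54.6 pos [0.5884 0.0925 0.29  ] zaxis [-2.e-04 -0.e+00 -1.e+00] yaw -0.4 shift cm [10.14 -5.   -1.  ] F [-0.5 -0.2 -0.4] op 0.403
```

Emit:
{"op": "send_rows", "data": {"moves": [[[0, 0, -0.4, 2, -1, 0, -0.2], [0, 0, 0, 3, -1.5, 0, -0.2], [0, 0, 0, 3, -1.5, 0, -0.2], [0, 0, 0, 2.1, -0.9, 0, -0.2], [0, 0, 0, 0, 0, 0, -0.2]]]}}

```text
time_s: 55.1
position: [0.4846, 0.0431, 0.2901]
tcp_rot: [[-1.0, 0.0, -0.002], [0.0, 1.0, 0.0], [0.002, 0.0, -1.0]]
force: [0.5, 0.6, -0.3]
opening: 0.401
```

Emit:
{"op": "send_rows", "data": {"moves": [[[0, 0, 0, 0, 0, 0, -0.2], [0, 0, 0, 0, 0, 0, -0.2], [0, 0, 0, 0, 0, 3, -0.2], [0, 0, 0, 0, 0, 4, -0.2], [0, 0, 0, 0, 0, 3, -0.2]]]}}

```text
time_s: 55.6
position: [0.4884, 0.0439, 0.1884]
tcp_rot: [[-1.0, -0.002, 0.0], [-0.002, 1.0, 0.0], [-0.0, 0.0, -1.0]]
force: [0.1, 0.6, -0.8]
opening: 0.398
```

```bash
python3 go.py .487 .0435 .15 180; python3 see.py scene s11.png 240 130 350 230 7
```

```text
t 55.6 pos [0.4884 0.0439 0.1884] zaxis [ 4.e-04  1.e-04 -1.e+00] yaw 0.1 shift cm [ 0.14 -0.04  3.84] F [ 0.1  0.6 -0.8] op 0.398
```

View pics/s11.png

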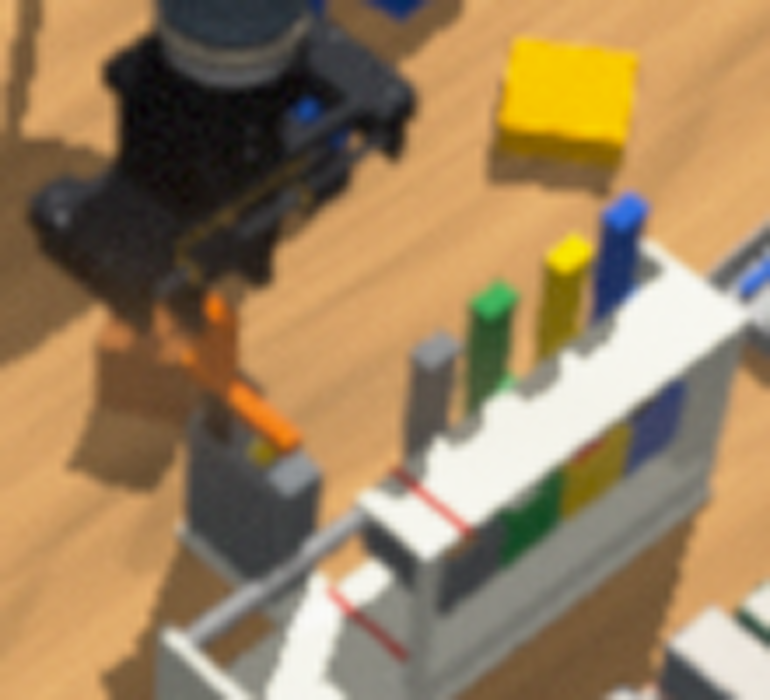

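All four pots hang past the red mark (15 viewed). Now shut the bolt.

Emit:
{"op": "send_rows", "data": {"moves": [[[0, 0, 0, 0.1, 0, 2, -0.2], [0, 0, 0, 0, 0, 1.8, -0.2], [0, 0, 0, 0, 0, 0, -0.2], [0, 0, 0, 0, 0, 0, -1], [0, 0, 0, 0, 0, 0, -1]]]}}

```text
time_s: 56.15
position: [0.4878, 0.0436, 0.1531]
tcp_rot: [[-1.0, -0.002, 0.002], [-0.002, 1.0, -0.0], [-0.002, -0.0, -1.0]]
force: [0.2, 0.1, 1.4]
opening: 0.296
```

Emit:
{"op": "send_rows", "data": {"moves": [[[0, 0, 0, 0, 0, 0, -1], [0, 0, 0, 0, 0, 0, -1], [0, 0, 0, 0, 0, 0, -1], [0, 0, 0, 0, 0, 0, -1], [0, 0, 0, 0, 0, 0, -1]]]}}

```text
time_s: 56.65
position: [0.487, 0.0437, 0.1528]
tcp_rot: [[-1.0, -0.001, 0.002], [-0.001, 1.0, 0.0], [-0.002, 0.0, -1.0]]
force: [-0.2, 1.6, 6.5]
opening: 0.138
```

Emit:
{"op": "send_rows", "data": {"moves": [[[0, 0, 0, 0, 0, -0.5, -1], [0, 0, 0, 0, 0, -0.5, -1], [0, 0, 0, 0, 0, -0.4, -1], [0, 0, 0, 0, 0, 0, -1], [0, 0, 0, 0, 0, 0, -1]]]}}

```text
time_s: 57.15
position: [0.487, 0.0437, 0.1661]
tcp_rot: [[-1.0, -0.002, 0.001], [-0.002, 1.0, 0.0], [-0.001, 0.0, -1.0]]
force: [3.0, 1.9, -2.9]
opening: 0.136
```

Emit:
{"op": "send_rows", "data": {"moves": [[[0, 0, 0, -0.9, 0, 0, -1], [0, 0, 0, -0.9, 0, 0, -1], [0, 0, 0, -0.9, 0, 0, -1], [0, 0, 0, -0.9, 0, 0, -1], [0, 0, 0, -0.9, 0, 0, -1]]]}}

```text
time_s: 57.65
position: [0.5318, 0.0435, 0.1657]
tcp_rot: [[-1.0, -0.002, -0.002], [-0.002, 1.0, -0.0], [0.002, -0.0, -1.0]]
force: [-1.8, 0.2, -3.1]
opening: 0.137
```

Emit:
{"op": "send_rows", "data": {"moves": [[[0, 0, 0, -0.2, 0, 0, -1], [0, 0, 0, 0, 0, 0, -1], [0, 0, 0, 0, 0, 0, -1], [0, 0, 0, 0, 0, 0, -1], [0, 0, 0, 0, 0, 0, -1]]]}}

```text
time_s: 58.15
position: [0.5326, 0.0436, 0.166]
tcp_rot: [[-1.0, -0.002, -0.002], [-0.002, 1.0, -0.0], [0.002, -0.0, -1.0]]
force: [-5.3, -1.2, -2.1]
opening: 0.131
```

Emit:
{"op": "send_rows", "data": {"moves": [[[0, 0, 0, 0, 0, 0.5, -1], [0, 0, 0, 0, 0, 0.5, -1], [0, 0, 0, 0, 0, 0.4, -1], [0, 0, 0, 0, 0, 0, -1], [0, 0, 0, 0, 0, 0, -1]]]}}

```text
time_s: 58.65
position: [0.5325, 0.0436, 0.153]
tcp_rot: [[-1.0, -0.002, -0.001], [-0.002, 1.0, -0.0], [0.001, -0.0, -1.0]]
force: [-7.2, -1.4, 4.3]
opening: 0.138
```

Emit:
{"op": "send_rows", "data": {"moves": [[[0, 0, 0, 0, 0, 0, -0.3], [0, 0, 0, 0, 0, 0, -0.3], [0, 0, 0, 0, 0, 0, -0.3], [0, 0, 0, 0, 0, 0, -0.3], [0, 0, 0, 0, 0, 0, -0.3]]]}}

```text
time_s: 59.15
position: [0.5341, 0.0436, 0.1523]
tcp_rot: [[-1.0, -0.002, 0.001], [-0.002, 1.0, -0.0], [-0.001, -0.0, -1.0]]
force: [-0.2, -0.2, 0.7]
opening: 0.339
```

Emit:
{"op": "send_rows", "data": {"moves": [[[0, 0, 0, 0, 0, -2, -0.3], [0, 0, 0, 0, 0, -4, -0.3], [0, 0, 0, 0, 0, -4, -0.3], [0, 0, 0, 0, 0, -4, -0.3], [0, 0, 0, 0, 0, 0, -0.3]]]}}

```text
time_s: 59.65
position: [0.5374, 0.0433, 0.298]
tcp_rot: [[-1.0, -0.002, 0.014], [-0.002, 1.0, -0.002], [-0.014, -0.002, -1.0]]
force: [0.7, -0.2, 0.6]
opening: 0.349
```

Emit:
{"op": "send_rows", "data": {"moves": [[[0, 0, 0, 2, -4, 0, -0.3], [0, 0, 0, 2, -4, 0, -0.3], [0, 0, 0, 2, -4, 0, -0.3], [0, 0, 0, 0, -4, 0, -0.3], [0, 0, 0, 0, -4, 0, -0.3]]]}}

```text
time_s: 60.15
position: [0.4728, -0.1576, 0.2915]
tcp_rot: [[-1.0, -0.002, -0.0], [-0.002, 1.0, 0.0], [0.0, 0.0, -1.0]]
force: [0.9, 0.5, 1.5]
opening: 0.353
```

Emit:
{"op": "send_rows", "data": {"moves": [[[0, 0, 0, 0, 0, 0, -0.3], [0, 0, 0, 0, 0, 0, -0.3], [0, 0, 0, 0, 0, 0, -0.3], [0, 0, 0, 0, 0, 0, -0.3], [0, 0, 0, 0, 0, 0, -0.3]]]}}

```text
time_s: 60.65
position: [0.4738, -0.1553, 0.292]
tcp_rot: [[-1.0, -0.004, -0.0], [-0.004, 1.0, 0.0], [0.0, 0.0, -1.0]]
force: [0.2, 0.2, 0.3]
opening: 0.353
```

```bash
python3 - <<'E'
from h import *
a=capture('scene');b=capture('top')
x,y=proj('top',(.57,.09,.13)).astype(int);u,v=proj('scene',(.58,.09,.11)).astype(int)
f=lambda i,u,v:cv2.resize(i[v-50:v+50,u-50:u+50],None,fx=4,fy=4,interpolation=cv2.INTER_CUBIC)
cv2.imwrite('pics/s12.png',np.hstack([f(a,u,v),f(b,x,y)]))
E
python3 go.py 0.5 0 .3 180
```

```text
t 60.75 pos [ 0.4739 -0.1556  0.2921] zaxis [-1.e-04  1.e-04 -1.e+00] yaw 0.2 shift cm [-2.61 15.56 -0.79] F [ 1.1 -0.3 -0.1] op 0.349
```

View pics/s12.png

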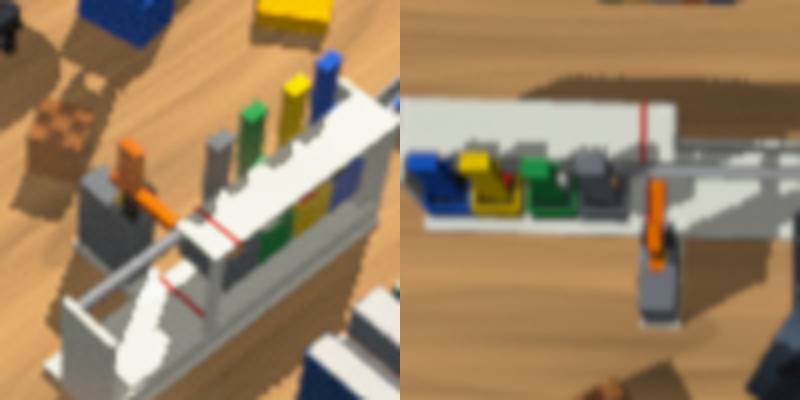

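The bolt is shut with all four pots hanging behind it (16 viewed). A numeric check of the bolt against its initial shut pose, plus the bystanders, then hand in.

Emit:
{"op": "send_rows", "data": {"moves": [[[0, 0, 0, 0, 0, 0, -0.3], [0, 0, 0, 0, 0, 0, -0.3], [0, 0, 0, 0, 0, 0, -0.3], [0, 0, 0, 0, 0, 0, -0.3], [0, 0, 0, 0, 0, 0, -0.3]]]}}

```text
time_s: 61.25
position: [0.4738, -0.1565, 0.292]
tcp_rot: [[-1.0, -0.002, -0.0], [-0.002, 1.0, 0.0], [0.0, 0.0, -1.0]]
force: [0.3, -0.5, -0.4]
opening: 0.351
```

```bash
python3 - <<'E'
from h import *
for c,f in (('scene','s0'),('top','t0')):
    old=cv2.resize(cv2.imread('pics/%s.png'%f),(512,384),interpolation=cv2.INTER_AREA); new=capture(c)
    u,v=proj(c,(.545,.043,.14)).astype(int)
    for im in (old,new):
        hs=cv2.cvtColor(im,cv2.COLOR_BGR2HSV)[v-25:v+25,u-25:u+25].astype(int); m=(hs[...,0]>4)&(hs[...,0]<15)&(hs[...,1]>215)&(hs[...,2]>110)
        y,x=np.nonzero(m); print(c,len(x),x.min(),x.max(),y.min(),y.max(),x.mean().round(2),y.mean().round(2))
    for t in ('puzzle','mug','eraser','notes','tape'):
        r=spot_in(c,t); print(t,[(np.round(q['location'],3).tolist()) for q in r[:1]])
E
```

```text
scene 14 25 32 28 34 28.07 30.57
scene 16 22 33 16 36 27.0 28.69
puzzle [[0.403, 0.077, 0.051]]
mug [[0.682, -0.342, 0.05]]
eraser [[0.403, 0.076, 0.054]]
notes [[0.412, 0.397, 0.027]]
tape [[0.487, -0.477, 0.021]]
top 47 24 27 14 34 25.32 24.26
top 48 24 27 14 34 25.58 24.19
puzzle [[0.396, 0.084, 0.054]]
mug [[0.695, -0.343, 0.043]]
eraser [[0.394, 0.09, 0.056]]
notes [[0.402, 0.411, 0.026]]
tape [[0.479, -0.474, 0.022]]
```

```bash
python3 -c "
from rig import bot; print(bot.hand_in())"
```

```text
the job is handed in; nothing more can be done
None
```

I opened the orange bolt and hooked all four pots (blue, yellow, green, grey) onto the rail. Each was slid past the red mark, then I lifted the bolt back over its bump, pushed it shut and lowered it. For blue I took the smallest of the three blue pots; the two larger blue ones and the pink one were left alone. The job was handed in at about 61 s of the 210 s allowed.

**What the last checks showed:**
- **Pots:** the last picture shows all four hanging under the overhang. By gripper position at release, the nearest pot (grey) ends about 14 mm past the mark. Green swung after release but had settled by the later pictures.
- **Bolt, top view:** it matches its picture from the start, when it was shut. When pushed shut it travelled about 45 mm and met its end stop, and it was lowered the full lift before release.
- **Bolt, scene view:** this colour check was unclear, with only 14–16 orange pixels and ones that did not line up; I put that down to shadow and image resizing.
- **Other things on the desk:** the mug, notes, tape and puzzle read as unmoved within the network's accuracy. The network misread the eraser as the puzzle, so I have no final reading for it. The arm never came low near it.

When gripping yellow, green and grey, the jaws read 14–15 mm instead of the 10 mm tab, probably because they caught the cap. Those pots still hung and slid without trouble. No force reading went above about 8 N.

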